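# Set the stop and load the board tester

## Robot

A 7-joint arm with a two-finger parallel gripper is mounted at the origin on the work surface. World frame = base frame: x ahead of the robot, y to its left, z up, the work surface at z = 0. Lengths are in m, angles in rad, forces in N, time in s.
With the tool pointing down it reaches from about 0.425 to 0.925 m from the base axis. Payload 6.8 kg.
Tool frame: the origin (TCP) lies midway between the tips of the shut fingers; the grasp point (between the pads) lies 19 mm behind it; z points along the fingers, y is the line along which they close (so a half turn about z gives the same grasp; the last joint's range is limited). The gripper opens to 88 mm and grips with 3 to 60 N. Pads are 20 mm wide; open, the fingers measure 115 mm over their backs; the gripper's body (75 mm by 178 mm) begins 61 mm behind the grasp point.
Start: joints at [-1.338, 0.477, 0.022, 1.555, -0.011, 1.109, -0.083], TCP at [0.226, 0.636, 0.19] pointing down, gripper open.
Joint ranges: [-2.96, 2.96], [-0.34, 2.1], [-1.41, 1.46], [0.24, 2.44], [-1.37, 4.51], [0.17, 1.92], [-2.96, 2.96]. Speed limits (rad/s): [2.39, 2.39, 3.14, 3.14, 3.14, 3.14, 3.14].

## Interface

Orientations are given as a unit quaternion [w, x, y, z].
In Python, from cell import bot gives the robot as it stands.
- The arm moves only by the shell command python3 -m jog 'ROWS'. ROWS is JSON, a list that holds one entry, the list of rows, each a list of 5 numbers: the shift along the tool's x, y, z in units of 25 mm (1.0 is 25 mm), then the turn about the tool's z in units of 5 degrees (1.0 is 5 degrees), then the opening, from -1 (shut) to 1 (fully open). A call has 1 to 12 rows; each row shifts and turns the commanded pose from where the row before left it, along the tool's axes as they then stand; what a row does not reach is not made up. A row lasts 1/8 s, in which the tool goes at most 62.5 mm and 10.7 degrees, less where a joint would pass 70% of its speed; a pose out of reach is approached as far as the arm can. A call is refused whole if a number of a shift passes 1 or a number of a turn 1, either way. A call with a gripper value outside its range is refused whole. The fingers move at their own pace and stop on an object; the grip force is fixed at half the most. Time passes only in rows, so rows that do not move let the fingers close. It gives the time, the measured TCP pose, the force, the opening and the grip force at its end, in the units of the state.
- bot.read_state(): the state, without advancing time (a new reading comes with each control period).
- bot.read_camera(name): name is "side" or "top" or "wrist"; returns a dict with "frame" (384x512x3 uint8, red, green, blue), "camera_matrix" (3x3 intrinsics, pixels), "k1" (the pictures are not rectified: a ray, as slopes to the right and down, at radius r is drawn at 1 + k1 r^2 times it, then the intrinsics apply), "R" (3x3) and "t" (3): a world point X has camera coordinates R X + t; the wrist camera has in their place "tool_from_camera" (4x4, takes a point from camera to tool coordinates, whose origin is the TCP and whose axes are the flange's). Camera axes: x right, y down, z forward; pixel columns grow to the right and rows downward; lengths in m; the calibration is good to about 2 mm. A picture is of the moment at which its call begins: read the wrist's pose just before it. There is no depth.
- bot.job_done(): hands the job in; it is judged then, once.
Trained networks look in a picture, given as the dict that the camera call returned (one of the last four; its "shot" number tells which), for a name from the list of things; names that differ only in an ending like _2 or _b are one class to them, and where a whole thing is asked for, a point or a joint stands for the part that bears it (a point fixed in the world has none). Each returns a list of dicts, best first, with "score" (0 to 1); they miss things now and then, are a little off and sometimes report something else, mostly with a low value. They report only what shows in the picture. A call takes as long as a camera call.
- bot.search_frame(picture, thing): "centre" ([row, column] in pixels, amid what is visible of it).
The state is a dict: "time": time; "qpos": joint angles; "qd": joint speeds; "effort": joint torques, N m; "tool_pos": TCP position; "tcp_rot": TCP orientation; "contact_force": force on the tool from outside, world axes, zero at the start; "wrist_torque": the same for the moment, N m; "finger_gap": finger opening in m; "gripper_force": force on a finger pad.
Only numpy, scipy, OpenCV 4.12 (cv2) and the standard library are available. Lean on these libraries where they do the work, as an engineer would, in place of code of your own. Each camera call takes 0.05 s, during which the arm holds its last target. There are 200 camera calls.

## Task

Get the board test jig ready and start it: put the loose aluminium block that is in the way of the sliding stop into the parts tray, then tap the stiff stop along until its front face is level with the brass mark, without letting it go past. Only after that move every circuit board from the grey rack into the jig's bays, one board to a bay, standing upright and fully down, leaving the stop on its mark, and last of all throw the jig's switch lever fully over to on. Leave the other things on the bench where they are.

Things in the scene. Friction and masses are not known exactly. Their poses are not given: they have to be found in the camera images.
- jig: board test jig, fixed: dark steel bed 220 (x) x 365 (y) x 12 mm thick, origin on its underside (= table top), at jig y 0; the bed runs from y -190 to 175 mm. Along +y: sliding stop, four bays between black ribs (y 30 to 90 mm), grey backplane wall (inner face y = 90 mm, 20 mm thick, top 82 mm over the table), switch block (y 121 to 171 mm)
- carriage (a joint): travel of the sliding stop along the jig's +y, towards the bays, in m (0 = farthest out, limit 0.1; starts at 0 to 0.035). Stiff: about 8 N of dry friction; stays where it is left. A steel block 160 (x) x 95 (y) mm, from 13 to 43 mm over the table, too long to grip: push its rear (-y) face, 95 mm behind its front face
- stop_face (a point): centre of the front (+y) face of the sliding stop, on the jig's centre line (jig x = 0), 28 mm above the jig's underside, axes as the jig's. A small dark pointer at this face sticks out of the block's +x side, beside the mark
- mark: the mark: thin brass flag 14 (x) x 3 (y) x 34 mm high on a foot 16 x 10 x 8 mm, on the bed's +x margin (jig x = 100 mm). Origin: centre of its underside, in the flag's mid-plane; axes as the jig's. The stop is set when stop_face has y = 0 in this frame (negative: not there yet; positive: past it)
- bay0 (a point): bay 0 at jig x = -63 mm, y = 45 mm: point on the slot floor (the bed's top), axes as the jig's. Slot 10 mm wide (x); ribs 38 mm high plus 45-degree roofs that guide a board in (ridge 54 mm over the bed), from 15 mm on its -y side to 45 mm on its +y side. A board stands with its length along y, between the backplane face (45 mm on the +y side) and the set stop (a gap of 90 to 106 mm)
- bay1 (a point): bay 1 at jig x = -21 mm, y = 45 mm: point on the slot floor (the bed's top), axes as the jig's. Like bay0
- bay2 (a point): bay 2 at jig x = 21 mm, y = 45 mm: point on the slot floor (the bed's top), axes as the jig's. Like bay0
- bay3 (a point): bay 3 at jig x = 63 mm, y = 45 mm: point on the slot floor (the bed's top), axes as the jig's. Like bay0
- switch (a joint): angle of the jig's switch lever in rad: 0 = off, leaning to the jig's -x (starts at 0 to 0.1); 1.0 = on, leaning to +x. It stays where it is left, light to move (about 1 N at the tip). Pivot 34 mm over the jig's underside at jig x = 0, y = 146 mm; upright at 0.5; a 10 mm thick rod 80 mm long ending in a 26 mm black ball
- switch_tip (a point): centre of the ball at the end of the switch lever, 80 mm from its pivot
- rack: grey storage rack, fixed, 180 (x) x 104 (y) mm, origin at its underside; four slots 9 mm wide at its x = -63, -21, 21, 63 mm, in which boards stand along y; slot floor 12 mm over the table, rib ridges 66 mm, end bars 28 mm over the table at y = +-48 mm
- board0: upright circuit board: green plate 6 mm thick (its x), 80 mm long (its y), 88 mm high, topped by an aluminium grip rail 9 mm thick, 80 mm long, 14 mm high (total height 100 mm); 70 to 120 g. Origin: centre of its bottom edge, z up. Starts in one of the rack's slots. The boards are all alike, two to four are present, and they may be turned either way round
- board1: upright circuit board: green plate 6 mm thick (its x), 80 mm long (its y), 88 mm high, topped by an aluminium grip rail 9 mm thick, 80 mm long, 14 mm high (total height 100 mm); 70 to 120 g. Origin: centre of its bottom edge, z up. Starts in one of the rack's slots. The boards are all alike, two to four are present, and they may be turned either way round
- board2: upright circuit board: green plate 6 mm thick (its x), 80 mm long (its y), 88 mm high, topped by an aluminium grip rail 9 mm thick, 80 mm long, 14 mm high (total height 100 mm); 70 to 120 g. Origin: centre of its bottom edge, z up. Starts in one of the rack's slots. The boards are all alike, two to four are present, and they may be turned either way round
- board3: upright circuit board: green plate 6 mm thick (its x), 80 mm long (its y), 88 mm high, topped by an aluminium grip rail 9 mm thick, 80 mm long, 14 mm high (total height 100 mm); 70 to 120 g. Origin: centre of its bottom edge, z up. Starts in one of the rack's slots. The boards are all alike, two to four are present, and they may be turned either way round
- block: loose aluminium transit block 44 (x) x 34 (y) x 32 mm high, 105 to 210 g, origin at the centre of its underside; at the start it stands on the bed between the ribs and the stop, in the stop's way
- tray: grey open parts tray, fixed, 125 x 125 x 35 mm outside, walls and floor 4 mm, origin at the centre of its underside
- gauge: bystander: round black gauge, 60 mm wide, 40 mm high
- multimeter: bystander: yellow multimeter lying flat, 150 x 75 x 36 mm
- cleaner: bystander: spray can, 54 mm wide, 160 mm high
- mug: bystander: white mug, 76 mm wide, 85 mm high
- connector: bystander: black cable connector, 75 x 30 x 22 mm
- wrench: bystander: wrench lying flat, 180 mm long
- screwdriver: bystander: screwdriver lying flat, 200 mm long

How it is judged:
By the outcome, as a careful person would: the job done as asked, in the order asked, and still so for the second after the job is handed in, with the robot touching nothing.
Of board0, board1, board2, board3 only 2 to 4 are there at a start; the rules pass over those that are not, and their reading is None.
At some moment in a run one of block may be knocked a few centimetres aside while the robot is not near it.
It also fails if it takes over 210 s, if anything falls off the work surface, if the arm or the gripper's body presses on something with over 40 N, if the wrist force passes 120 N, or if a joint passes its speed limit or range.

## Working session

There is one attempt and no reset: what is moved stays moved. The work goes in short steps, Python scripts to look and compute and a shell command to move; the robot and the scene stay as the last step left them, time stands still between calls to the robot, and variables do not carry over. Pictures are saved under pics/ and viewed, at most 14 in all, crops included, and the job is handed in when it is done.

```bash
ls; mkdir -p pics; python3 - <<'E'
from cell import bot
import cv2,json
s=bot.read_state();print(s['time'],s['tool_pos'],s['tcp_rot'],s['finger_gap'])
for n in ['top','side']:
    p=bot.read_camera(n);cv2.imwrite(f'pics/{n}0.png',cv2.resize(p['frame'][:,:,::-1],(800,600)))
    print(n,p['camera_matrix'],p['k1'],p['R'],p['t'])
    for th in ['jig','stop_face','mark','switch_tip','rack','board0','block','tray']:
        r=bot.search_frame(p,th);print(th,[(round(d['score'],2),[round(v,1) for v in d['centre']]) for d in r[:5]])
p=bot.read_camera('wrist');print(p['tool_from_camera'],p['camera_matrix'],p['k1'])
E
```

```text
pics
0.0 [0.22538623 0.63558117 0.18911138] [-8.67424990e-05  1.69547135e-01  9.85521686e-01 -8.75860234e-04] 0.08779725998381484
top [[362.05171447   0.         255.21363433]
 [  0.         362.05171447 189.37059747]
 [  0.           0.           1.        ]] 0.021358319587060266 [[-0.01644001 -0.99983453 -0.00778735]
 [-0.99193911  0.0172879  -0.12553062]
 [ 0.12564448  0.00566085 -0.99205918]] [0.00383949 0.55444203 0.99948204]
jig [(0.91, [199.7, 305.3])]
stop_face [(0.69, [201.3, 305.6]), (0.64, [199.1, 341.4])]
mark []
switch_tip [(0.47, [125.8, 302.8])]
rack [(0.84, [199.3, 193.9])]
board0 [(0.7, [217.3, 188.3])]
block [(0.51, [207.4, 308.2])]
tray [(0.73, [223.6, 125.2])]
side [[374.88144036   0.         251.46858529]
 [  0.         374.88144036 183.04839612]
 [  0.           0.           1.        ]] -0.06898963635129454 [[ 0.95001676 -0.31211489 -0.00724278]
 [-0.17887278 -0.52514682 -0.83200081]
 [ 0.25587632  0.79171024 -0.55472714]] [-0.52837931  0.17524627  0.8839934 ]
jig [(0.69, [263.0, 260.9])]
stop_face [(0.68, [272.5, 267.9])]
mark [(0.63, [233.8, 300.4]), (0.4, [183.0, 237.1])]
switch_tip [(0.67, [175.1, 226.3]), (0.42, [186.1, 238.1])]
rack [(0.73, [172.6, 225.6]), (0.61, [166.9, 289.7])]
board0 [(0.77, [154.8, 246.7]), (0.55, [160.8, 203.1])]
block [(0.56, [241.7, 248.1]), (0.25, [158.8, 204.7])]
tray [(0.75, [149.0, 192.2]), (0.36, [174.7, 162.5])]
[[ 5.25642058e-05 -9.64653437e-01 -2.63521810e-01  7.15416342e-02]
 [ 9.99999374e-01  3.45243530e-04 -1.06433765e-03 -7.33452799e-04]
 [ 1.11769617e-03 -2.63521589e-01  9.64652851e-01 -1.94146958e-01]
 [ 0.00000000e+00  0.00000000e+00  0.00000000e+00  1.00000000e+00]] [[312.25335384   0.         258.48352162]
 [  0.         312.25335384 190.90915642]
 [  0.           0.           1.        ]] -0.02615982620023312
```

View pics/top0.png

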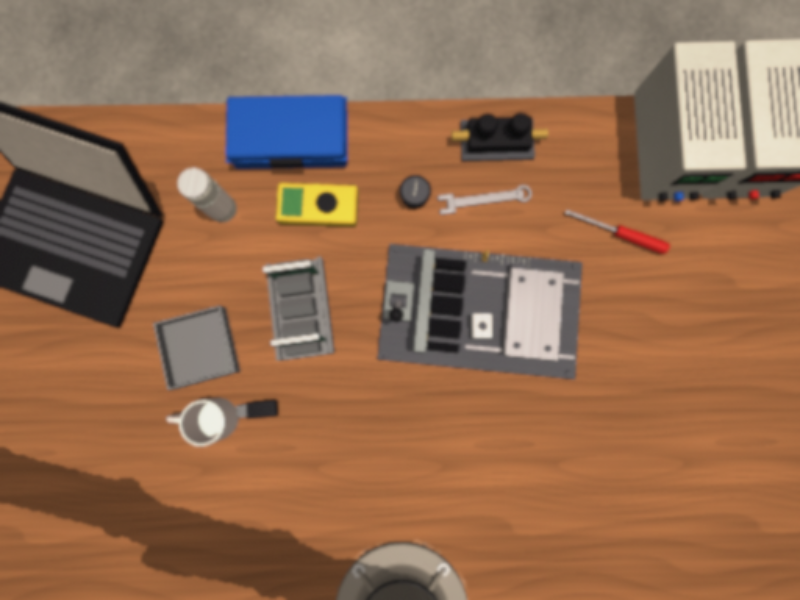

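View pics/side0.png

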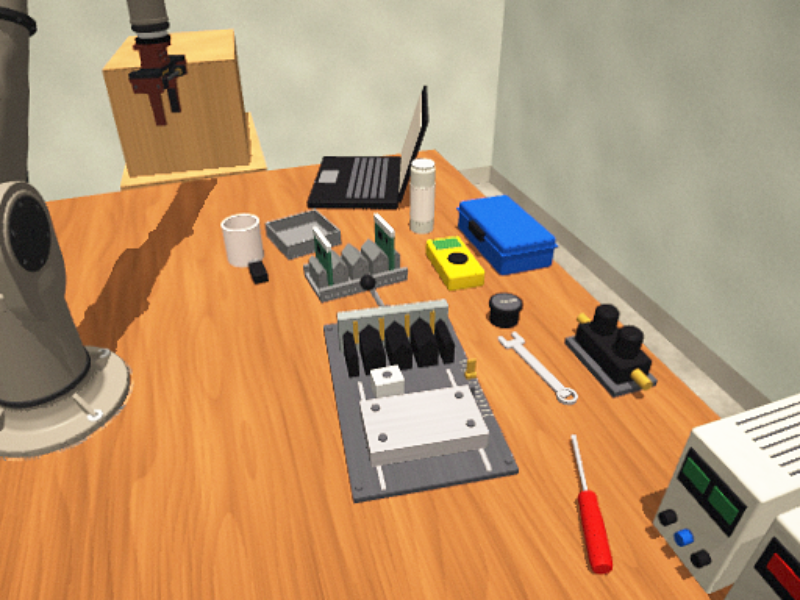

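Top view (800x600 pixels): jig at (480,310) with corners (388,246),(581,262),(576,378),(378,360). The block is at (483,325), the stop at (535,313), the rack at (300,308) with boards in both end slots, the tray at (197,347) and the lever ball at (396,314). The side view confirms two boards, and the brass mark at (471,368).

```bash
cat > h.py <<'E'
from cell import bot
import numpy as np, cv2
from scipy.spatial.transform import Rotation as Ro
def tool():
    s=bot.read_state(); q=s['tcp_rot']
    return s,Ro.from_quat([q[1],q[2],q[3],q[0]]).as_matrix(),np.array(s['tool_pos'])
def ext(p,s=None):
    if 'R' in p: return np.array(p['R']),np.array(p['t'])
    q=s['tcp_rot'];T=np.eye(4);T[:3,:3]=Ro.from_quat([q[1],q[2],q[3],q[0]]).as_matrix();T[:3,3]=s['tool_pos']
    W=np.linalg.inv(T@np.array(p['tool_from_camera']));return W[:3,:3],W[:3,3]
def dist(p): return np.array([p['k1'],0,0,0,0.])
def ray2z(p,E,uv,z):
    uv=np.array(uv,float).reshape(-1,1,2);n=cv2.undistortPoints(uv,p['camera_matrix'],dist(p)).reshape(-1,2)
    R,t=E;d=np.c_[n,np.ones(len(n))]@R;c=-R.T@t
    return c+d*((np.array(z).reshape(-1)-c[2])/d[:,2])[:,None]
def proj(p,E,X):
    return cv2.projectPoints(np.array(X,float).reshape(-1,3),cv2.Rodrigues(E[0])[0],E[1],p['camera_matrix'],dist(p))[0].reshape(-1,2)
def mv(target,yaw=None):
    "shift in units of 25mm along current tool axes; yaw= world angle of tool x, deg"
    s,R,t=tool();d=R.T@(np.array(target)-t)/.025
    y0=np.degrees(np.arctan2(R[1,0],R[0,0]))
    print('pos',t.round(4),'yaw',y0.round(2),'units xyz',d.round(2),'turn', None if yaw is None else round(-((yaw-y0+180)%360-180)/5,2))
E
python3 - <<'E'
from h import *
p=bot.read_camera('top');E=ext(p)
P={'jc':([(388,246),(581,262),(576,378),(378,360)],.012),'rail':([(265,269),(313,264),(273,343),(324,336)],.1),'rack':([(268,262),(322,258),(332,354),(278,359)],.02),
'tray':([(157,324),(222,308),(238,372),(169,388)],.035),'block':([(483,325)],.044),'ball':([(396,314)],.1),'stop':([(508,268),(563,272),(558,360),(505,355)],.043)}
for k,(v,z) in P.items():print(k,ray2z(p,E,np.array(v)/1.5625,z).round(3).tolist())
mv([.6,-.08,.33],180)
E
```

```text
jc [[0.653, 0.013, 0.012], [0.615, -0.348, 0.012], [0.401, -0.327, 0.012], [0.439, 0.035, 0.012]]
rail [[0.597, 0.224, 0.1], [0.604, 0.141, 0.1], [0.469, 0.209, 0.1], [0.48, 0.122, 0.1]]
rack [[0.624, 0.238, 0.02], [0.63, 0.137, 0.02], [0.451, 0.119, 0.02], [0.444, 0.217, 0.02]]
tray [[0.511, 0.434, 0.035], [0.538, 0.317, 0.035], [0.422, 0.286, 0.035], [0.395, 0.408, 0.035]]
block [[0.498, -0.156, 0.044]]
ball [[0.515, -0.001, 0.1]]
stop [[0.601, -0.205, 0.043], [0.592, -0.305, 0.043], [0.433, -0.287, 0.043], [0.444, -0.194, 0.043]]
pos [0.2256 0.6362 0.1901] yaw 160.48 units xyz [-23.69 -22.    -5.6 ] turn -3.9
```

```bash
python3 -m jog '[[[0,0,0,-1,1],[0,0,0,-1,1],[0,0,0,-1,1],[0,0,0,-0.9,1],[-1,-1,-0.6,0,1],[-1,-1,-0.6,0,1],[-1,-1,-0.6,0,1],[-1,-1,-0.6,0,1],[-1,-1,0,0,1],[-1,-1,0,0,1],[-1,-1,0,0,1],[-1,-1,0,0,1]]]'
python3 -m jog '[[[-1,-1,0,0,1],[-0.4,-1,0,0,1],[0,-1,0,0,1],[0,-1,0,0,1],[0,-1,0,0,1],[0,-1,0,0,1],[0,-1,0,0,1],[0,-1,0,0,1],[0,-1,0,0,1],[0,-1,0,0,1],[0,-1,0,0,1],[0,-1,0,0,1]]]'
python3 -m jog '[[[0,-1,0,0,1],[0,-1,0,0,1],[0,-1,0,0,1],[0,-1,0,0,1],[0,-1,0,0,1],[0,-1,0,0,1],[0,-1,0,0,1],[0,-0.8,0,0,1],[0,0,0,0,1],[0,0,0,0,1]]]'
python3 - <<'E'
from h import *
s,R,t=tool();p=bot.read_camera('wrist');print(t)
E=ext(p,s)
cv2.imwrite('pics/w1.png',cv2.resize(p['frame'][:,:,::-1],(800,600),interpolation=cv2.INTER_CUBIC))
for th in ['stop_face','mark','switch_tip','rack','board0','block']:
    r=bot.search_frame(p,th);print(th,[(round(d['score'],2),[round(v,1) for v in d['centre']]) for d in r[:5]])
E
```

```text
time: 2.5
tool_pos: [0.4263, 0.4352, 0.2502]
tcp_rot: [0.0, 0.0, 1.0, 0.0]
contact_force: [0.0, -0.1, -0.3]
finger_gap: 0.0876
gripper_force: 0.0
time: 4.0
tool_pos: [0.46, 0.1346, 0.2501]
tcp_rot: [0.0, 0.0, 1.0, 0.0]
contact_force: [0.3, -0.1, 0.2]
finger_gap: 0.0876
gripper_force: 0.0
time: 5.25
tool_pos: [0.4601, -0.0582, 0.25]
tcp_rot: [0.0, -0.0, 1.0, 0.0]
contact_force: [0.0, 0.7, 1.0]
finger_gap: 0.0877
gripper_force: 0.0
[ 0.46005484 -0.05820805  0.25004772]
stop_face [(0.8, [195.7, 121.9])]
mark [(0.6, [341.9, 273.9])]
switch_tip [(0.8, [216.0, 308.7])]
rack [(0.55, [187.0, 189.1]), (0.33, [334.9, 360.1])]
board0 [(0.71, [180.2, 449.2]), (0.68, [264.3, 412.3]), (0.29, [81.6, 486.3])]
block [(0.78, [188.0, 186.1]), (0.5, [265.9, 411.5])]
```

View pics/w1.png

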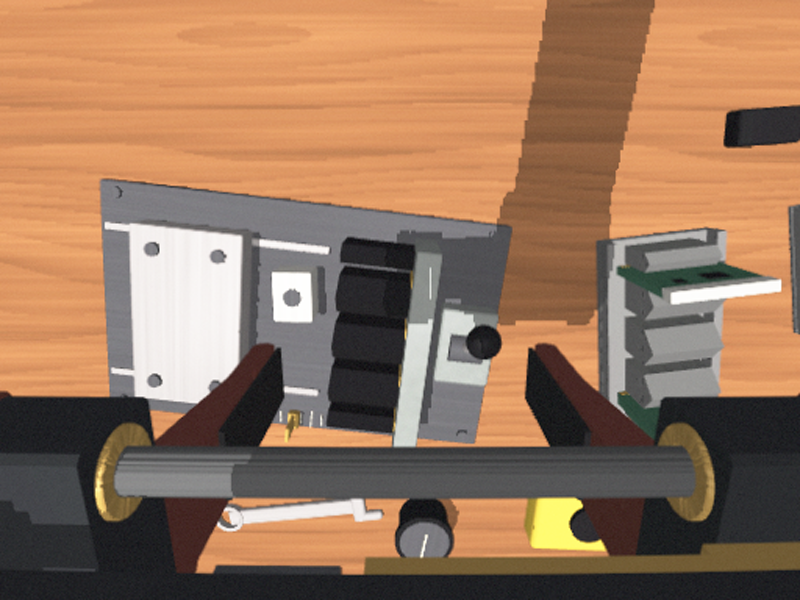

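Wrist view (800x600): bed corners at (101,180), (511,226) and (475,441), block top centre at (292,297), stop front edge near (250,236–350), mark at (293,422), ball at (484,342) and the near board rail at (670–780,290).

```bash
python3 - <<'E'
from h import *
s,R,t=tool();p=bot.read_camera('wrist');E=ext(p,s);k=1/1.5625
f=lambda v,z:ray2z(p,E,np.array(v)*k-.18,z)
c=f([(101,180),(511,226),(475,441)],.012);print(c.round(4))
y=(c[1]-c[0])[:2];print('L',np.linalg.norm(y),np.linalg.norm((c[2]-c[1])[:2]),'th',np.degrees(np.arctan2(-y[0],y[1])))
th=np.arctan2(-y[0],y[1]);Rj=np.array([[np.cos(th),-np.sin(th)],[np.sin(th),np.cos(th)]])
L=np.array([(-.11,-.19),(-.11,.175),(.11,.175)]);O=(c[:,:2]-L@Rj.T).mean(0);print('O',O)
J=lambda X:((X[:,:2]-O)@Rj).round(4)
b=f([(273,273),(312,272),(313,321),(275,321),(292,297)],.044);print('block',b.round(4),J(b))
st=f([(130,222),(252,236),(252,340)],.043);print('stop',J(st))
m=f([(297,412)],.034);print('mark top',m,J(m))
print('ball',J(f([(484,342)],.104)))
cv2.imwrite('pics/x.png',p['frame'])
E
```

```text
[[ 0.3994 -0.3239  0.012 ]
 [ 0.4398  0.0346  0.012 ]
 [ 0.654   0.0112  0.012 ]]
L 0.3608548137986445 0.2154636110748356 th -6.426669227841035
O [ 0.52822634 -0.14981663]
block [[ 0.4754 -0.1699  0.044 ]
 [ 0.4746 -0.137   0.044 ]
 [ 0.5177 -0.1383  0.044 ]
 [ 0.5178 -0.1712  0.044 ]
 [ 0.4963 -0.1551  0.044 ]] [[-0.0502 -0.0259]
 [-0.0547  0.0067]
 [-0.0117  0.0103]
 [-0.008  -0.0224]
 [-0.0311 -0.0089]]
stop [[-0.0798 -0.1459]
 [-0.0793 -0.0448]
 [ 0.0121 -0.042 ]]
mark top [[ 0.61015425 -0.15970751  0.034     ]] [[ 0.0825 -0.0007]]
ball [[-0.0303  0.1469]]
```

```bash
python3 - <<'E'
from h import *
s,R,t=tool();print(np.round(s['qpos'],2))
mv([.497,-.1545,.12],-91.6);mv([.497,-.1545,.12],88.4)
E
```

```text
[-0.36  0.05  0.37  1.98 -0.02  1.11  1.59]
pos [ 0.4603 -0.0586  0.25  ] yaw -180.0 units xyz [-1.47 -3.83  5.2 ] turn -17.68
pos [ 0.4603 -0.0586  0.25  ] yaw -180.0 units xyz [-1.47 -3.83  5.2 ] turn 18.32
```

```bash
python3 -m jog '[[[0,0,0.4,1,1],[0,0,0.4,1,1],[0,0,0.4,1,1],[0,0,0.4,1,1],[0,0,0.4,1,1],[0,0,0.4,1,1],[0,0,0.4,1,1],[0,0,0.4,1,1],[0,0,0.4,1,1],[0,0,0.4,1,1],[0,0,0,1,1],[0,0,0,1,1]]]'
python3 -m jog '[[[0,0,0,1,1],[0,0,0,1,1],[0,0,0,1,1],[0,0,0,1,1],[0,0,0,1,1],[0,0,0,1,1],[0,0,0,0.3,1],[-1,0.5,0,0,1],[-1,0.5,0,0,1],[-1,0.5,0,0,1],[-0.8,0,0,0,1],[0,0,0,0,1]]]'
python3 - <<'E'
from h import *
s,R,t=tool();p=bot.read_camera('wrist');E=ext(p,s)
mv([.497,-.1545,.03],88.4)
cv2.imwrite('pics/w2.png',cv2.resize(p['frame'][:,:,::-1],(800,600),interpolation=cv2.INTER_CUBIC))
for th in ['block']:
    r=bot.search_frame(p,th);print(th,[(round(d['score'],2),ray2z(p,E,d['centre'][::-1],.035).round(4)) for d in r[:5]])
E
```

```text
time: 7.15
tool_pos: [0.4603, -0.0588, 0.1499]
tcp_rot: [-0.0, 0.501, 0.865, -0.0]
contact_force: [0.6, -0.2, 0.3]
finger_gap: 0.0878
gripper_force: 0.0
time: 8.65
tool_pos: [0.495, -0.1563, 0.15]
tcp_rot: [0.0, 0.717, 0.697, -0.0]
contact_force: [0.2, 0.4, 0.5]
finger_gap: 0.0877
gripper_force: 0.0
pos [ 0.495  -0.1549  0.1499] yaw 88.44 units xyz [0.02 0.08 4.8 ] turn 0.01
block [(0.89, array([[ 0.495 , -0.1517,  0.035 ]]))]
```

View pics/w2.png

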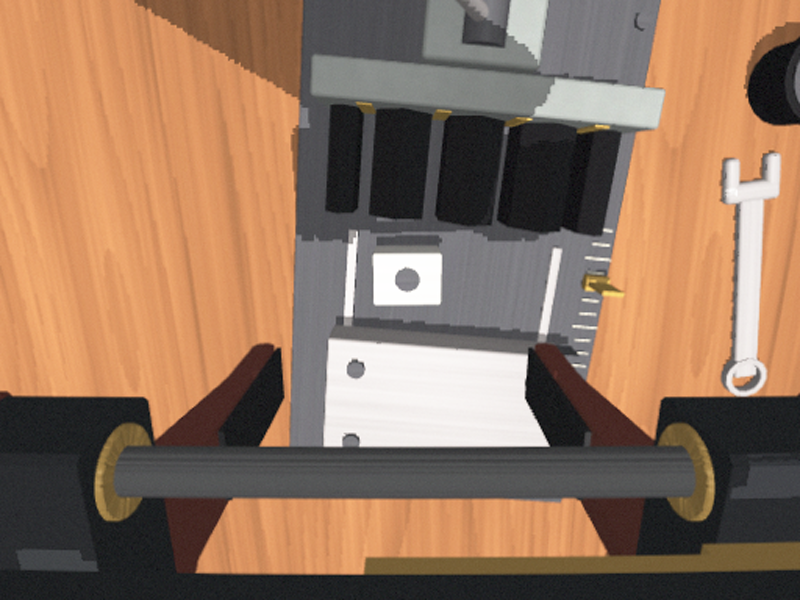

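Wrist view: the block is square to the gripper, with its top at (373–441, 253–304). The stop is just behind it (front edge ~y 330), and the mark is at (600,285).

```bash
python3 -m jog '[[[0,0,0.9,0,1],[0,0,0.9,0,1],[0,0,0.9,0,1],[0.05,0,0.9,0,1],[0.05,0,0.9,0,1],[0,0,0.5,0,1],[0,0,0.35,0,1],[0,0,0,0,-1],[0,0,0,0,-1],[0,0,0,0,-1],[0,0,0,0,-1],[0,0,0,0,-1]]]'
python3 -m jog '[[[0,0,0,0,-1],[0,0,0,0,-1],[0,0,-0.5,0,-1],[0,0,-0.5,0,-1]]]'
python3 - <<'E'
from h import *
s,R,t=tool();print(s['contact_force'],s['finger_gap'],s['gripper_force'])
mv([.467,.361,.2],102)
E
```

```text
time: 10.25
tool_pos: [0.4954, -0.1524, 0.0165]
tcp_rot: [0.0, 0.716, 0.698, 0.0]
contact_force: [-0.3, 0.0, -1.0]
finger_gap: 0.0413
gripper_force: 0.0
time: 10.75
tool_pos: [0.4954, -0.1525, 0.0423]
tcp_rot: [0.0, 0.717, 0.698, 0.0]
contact_force: [-0.5, -0.0, -0.0]
finger_gap: 0.0025
gripper_force: 0.0
[-0.54108931 -0.00567743 -0.04103245] 0.0024683766304483055 0.0
pos [ 0.4954 -0.1525  0.0423] yaw 88.46 units xyz [20.5  -1.69 -6.31] turn -2.71
```

The gripper closed on nothing, so the block may have been knocked aside. Raising to look.

```bash
python3 -m jog '[[[0,0,-1,0,1],[0,0,-1,0,1],[0,0,-1,0,1],[0,0,-1,0,1],[0,0,-0.3,0,1],[0,0,0,0,1]]]'
python3 - <<'E'
from h import *
s,R,t=tool();p=bot.read_camera('wrist');E=ext(p,s)
cv2.imwrite('pics/w3.png',cv2.resize(p['frame'][:,:,::-1],(800,600),interpolation=cv2.INTER_CUBIC))
for th in ['block']:
    r=bot.search_frame(p,th);print(th,[(round(d['score'],2),ray2z(p,E,d['centre'][::-1],.035).round(4)) for d in r[:5]])
E
```

```text
time: 11.5
tool_pos: [0.4955, -0.1523, 0.1492]
tcp_rot: [0.0, 0.716, 0.698, 0.0]
contact_force: [0.1, 1.1, 0.7]
finger_gap: 0.0582
gripper_force: 0.0
block [(0.93, array([[ 0.4924, -0.1539,  0.035 ]]))]
```

View pics/w3.png

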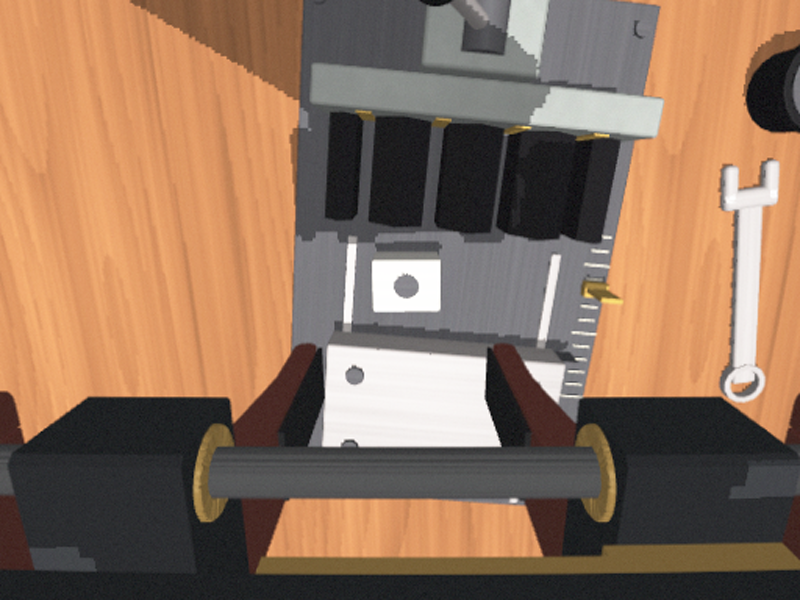

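The block hasn't moved, at (372–440, 258–312), and the fingers never touched it. I'll lower to just above it with the fingers open and check the alignment from the wrist and side cameras.

```bash
python3 -m jog '[[[0,0,1,0,1],[0,0,1,0,1],[0,0,1,0,1],[0,0,0.6,0,1],[0,0,0,0,1]]]'
python3 - <<'E'
from h import *
s,R,t=tool();p=bot.read_camera('wrist');E=ext(p,s);print(s['tool_pos'])
for th in ['block']:
    r=bot.search_frame(p,th);print(th,[(round(d['score'],2),ray2z(p,E,d['centre'][::-1],.035).round(4)) for d in r[:5]])
w=p['frame']
q=bot.read_camera('side')['frame'][140:300,170:340]
c=np.hstack([cv2.resize(w[100:290,130:390],(410,300)),cv2.resize(q,(320,300))])
cv2.imwrite('pics/w4.png',c[:,:,::-1])
E
```

```text
time: 12.22
tool_pos: [0.4942, -0.1524, 0.0576]
tcp_rot: [-0.001, 0.717, 0.698, -0.001]
contact_force: [0.2, 0.1, 0.4]
finger_gap: 0.0881
gripper_force: 0.0
[ 0.4942013  -0.15235285  0.05760895]
block [(0.92, array([[ 0.4959, -0.1526,  0.035 ]]))]
```

View pics/w4.png

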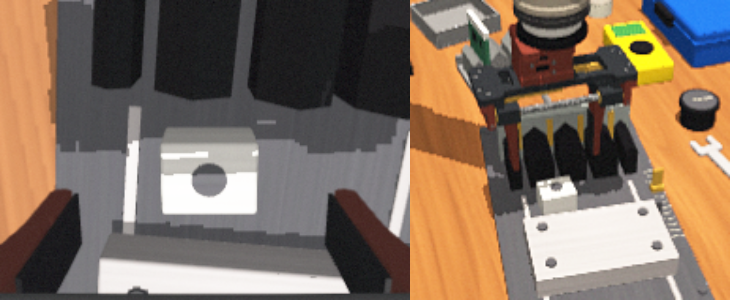

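Alignment looks right: fingertips straddle the block, whose top is at (162–257, 155–213) in the crop. I'll retry and watch the gap closely.

```bash
python3 -m jog '[[[0,0,0.5,0,1],[0,0,0.5,0,1],[0,0,0.5,0,1],[-0.04,0.04,0.16,0,1],[0,0,0,0,0],[0,0,0,0,0],[0,0,0,0,0],[0,0,0,0,0],[0,0,0,0,0],[0,0,0,0,0],[0,0,0,0,0]]]'
python3 - <<'E'
from h import *
s,R,t=tool();p=bot.read_camera('wrist');E=ext(p,s)
w=p['frame']
q=bot.read_camera('side')['frame'][140:300,170:340]
c=np.hstack([cv2.resize(w[100:290,130:390],(410,300)),cv2.resize(q,(320,300))])
cv2.imwrite('pics/w5.png',c[:,:,::-1])
E
```

```text
time: 13.75
tool_pos: [0.4963, -0.1534, 0.0173]
tcp_rot: [0.0, 0.716, 0.698, 0.0]
contact_force: [-1.1, 0.6, -0.5]
finger_gap: 0.044
gripper_force: 0.0
```

View pics/w5.png

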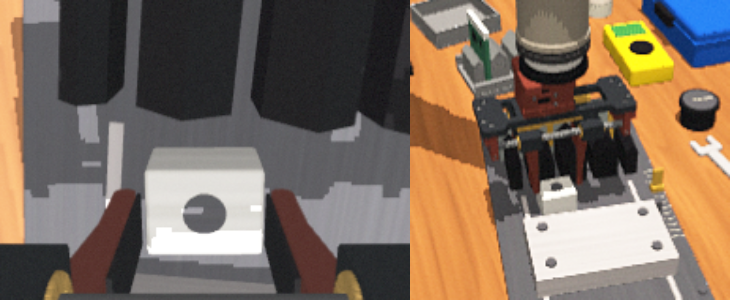

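The block is between the pads. Closing further.

```bash
python3 -m jog '[[[0,0,0,0,-0.3],[0,0,0,0,-0.3],[0,0,0,0,-0.3],[0,0,0,0,-0.3]]]'
python3 - <<'E'
from h import *
s,R,t=tool();p=bot.read_camera('wrist');E=ext(p,s)
w=p['frame']
cv2.imwrite('pics/w6.png',cv2.resize(w[100:290,130:390],(410,300))[:,:,::-1])
E
```

```text
time: 14.35
tool_pos: [0.4963, -0.1534, 0.0173]
tcp_rot: [-0.0, 0.716, 0.698, 0.0]
contact_force: [-0.3, -0.2, 0.1]
finger_gap: 0.0307
gripper_force: 0.0
```

View pics/w6.png

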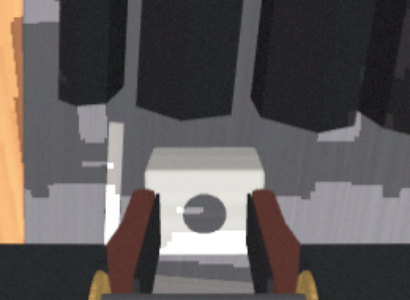

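```bash
python3 - <<'E'
from h import *
s,R,t=tool();p=bot.read_camera('side');E=ext(p)
L=lambda v:(R@np.array(v)+t)
pts=[L((0,0,0)),L((0,0,-.03)),L((0,0,-.06)),[.4963,-.1534,.044],[.4963,-.1534,.012]]
u=proj(p,E,pts);print(u.round(1), s['finger_gap'])
im=p['frame'].copy()[170:290,190:320];im=cv2.resize(im,None,fx=6,fy=4.9,interpolation=cv2.INTER_NEAREST)
for i,a in enumerate(u):
    cv2.circle(im,(int((a[0]-190)*6),int((a[1]-170)*4.9)),4,[(255,0,0),(255,128,0),(255,255,0),(0,255,0),(0,0,255)][i],-1)
cv2.imwrite('pics/s7.png',im[:,:,::-1])
E
```

```text
[[247.6 247.9]
 [247.4 238.4]
 [247.2 228.5]
 [247.4 239.5]
 [247.6 249.6]] 0.030582196315432048
```

View pics/s7.png

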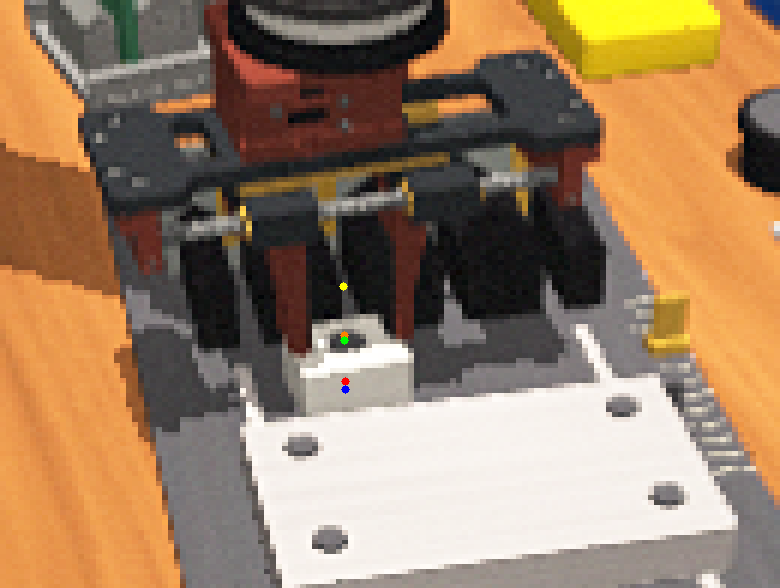

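In the side view the finger ends are at the level of the block's top rather than around it, and the wrist picture agrees. The real tips appear to sit ~30 mm behind the reported TCP. I'll check by gentle contact on top of the block.

```bash
python3 -m jog '[[[0,0,0.05,0,-0.3],[0,0,0.05,0,-0.3],[0,0,0,0,-0.3]]]'
python3 -m jog '[[[0,0,0.05,0,-0.3],[0,0,0.05,0,-0.3],[0,0,0,0,-0.3]]]'
```

```text
time: 14.82
tool_pos: [0.4962, -0.1534, 0.0147]
tcp_rot: [-0.0, 0.716, 0.698, -0.0]
contact_force: [-0.1, -0.6, -0.0]
finger_gap: 0.0309
gripper_force: 0.0
time: 15.2
tool_pos: [0.4962, -0.1534, 0.0122]
tcp_rot: [-0.0, 0.716, 0.698, -0.0]
contact_force: [-0.2, 0.5, -0.5]
finger_gap: 0.0306
gripper_force: 0.0
```

```bash
python3 -m jog '[[[0,0,0.05,0,-0.3],[0,0,0.05,0,-0.3],[0,0,0,0,-0.3]]]'
python3 -m jog '[[[0,0,0.05,0,-0.3],[0,0,0.05,0,-0.3],[0,0,0,0,-0.3]]]'
python3 - <<'E'
from h import *
s,R,t=tool();p=bot.read_camera('wrist');w=p['frame'];q=bot.read_camera('side')['frame'][170:290,190:320]
c=np.hstack([cv2.resize(w[100:290,130:390],(410,300)),cv2.resize(q,(380,300))])
cv2.imwrite('pics/w8.png',c[:,:,::-1])
E
```

```text
time: 15.58
tool_pos: [0.4964, -0.1534, 0.0116]
tcp_rot: [-0.0, 0.717, 0.697, 0.001]
contact_force: [-5.7, 2.6, 24.7]
finger_gap: 0.0309
gripper_force: 12.7
time: 15.95
tool_pos: [0.4965, -0.1534, 0.0114]
tcp_rot: [-0.001, 0.717, 0.697, 0.002]
contact_force: [-16.1, 5.4, 56.2]
finger_gap: 0.0307
gripper_force: 28.1
```

View pics/w8.png

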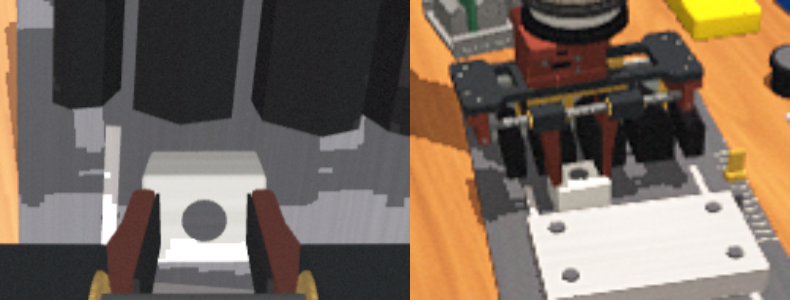

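Contact came at a reported z of 0.0117, which is either the bed or the block top. I'll back off and probe bare bed beside the block to tell which.

```bash
python3 -m jog '[[[0,0,-0.5,0,-0.3],[0,0,-1,0,-0.3],[0,0,-0.6,0,-1],[-0.15,1,0,0,-1],[-0.15,1,0,0,-1],[0,0.8,0,0,-1],[0,0,0.9,0,-1],[0,0,0.9,0,-1],[0,0,0.2,0,-1],[0,0,0,0,-1]]]'
python3 -m jog '[[[0,0,0.05,0,-1],[0,0,0.05,0,-1],[0,0,0,0,-1]]]'
python3 -m jog '[[[0,0,0.08,0,-1],[0,0,0,0,-1]]]'
python3 - <<'E'
from h import *
s,R,t=tool();p=bot.read_camera('wrist');E=ext(p,s);b=bot.search_frame(p,'block');print([(d['score'],ray2z(p,E,d['centre'][::-1],.035)) for d in b])
E
```

```text
time: 17.3
tool_pos: [0.566, -0.1629, 0.0099]
tcp_rot: [-0.0, 0.716, 0.698, -0.0]
contact_force: [0.4, -0.4, -0.2]
finger_gap: 0.0005
gripper_force: 0.0
time: 17.68
tool_pos: [0.5662, -0.1627, 0.0076]
tcp_rot: [0.0, 0.716, 0.698, 0.0]
contact_force: [0.3, -0.1, 0.2]
finger_gap: 0.0009
gripper_force: 0.0
time: 17.92
tool_pos: [0.5659, -0.1627, 0.0052]
tcp_rot: [-0.0, 0.716, 0.698, -0.0]
contact_force: [-0.8, -1.1, 0.1]
finger_gap: 0.0004
gripper_force: 0.0
[(0.63, array([[ 0.49643558, -0.15353641,  0.035     ]]))]
```

There is no contact on the bare bed even at 5 mm, so the earlier contact was the block's top. The real fingertips sit ~32 mm behind the reported TCP. I'll compensate for that from here on.

```bash
sed -i 's/    "shift in/    "target = real finger tip (32 mm behind reported TCP); shift in/; s/s,R,t=tool();d=R.T/s,R,t=tool();t=t-.032*R[:,2];d=R.T/' h.py
python3 -m jog '[[[0,0,-1,0,1],[0,0,-0.6,0,1],[0.1,-1,0,0,1],[0.1,-1,0,0,1],[0.1,-0.8,0,0,1],[0,0,0,0,1],[0,0,0.8,0,1],[0,0,0.7,0,1],[0,0,0.6,0,1],[0,0,0.4,0,1],[0,0,0,0,-1],[0,0,0,0,-1]]]'
python3 -m jog '[[[0,0,0,0,-1],[0,0,0,0,-1],[0,0,0,0,-1],[0,0,0,0,-1],[0,0,0,0,-1]]]'
```

```text
time: 19.52
tool_pos: [0.4966, -0.1536, -0.0169]
tcp_rot: [0.0, 0.717, 0.698, 0.0]
contact_force: [0.3, -0.1, 0.4]
finger_gap: 0.0714
gripper_force: 0.0
time: 20.15
tool_pos: [0.4965, -0.1534, -0.0169]
tcp_rot: [0.0, 0.716, 0.698, 0.0]
contact_force: [-0.4, 1.1, 3.9]
finger_gap: 0.0438
gripper_force: 30.0
```

Gripped: gap 43.8 mm, 30 N.

```bash
python3 -m jog '[[[0,0,-1,0,-1],[0,0,-1,0,-1],[0,0,-1,0,-1],[0,0,-1,0,-1],[0,0,-1,0,-1],[0,0,-0.8,0,-1],[0,0,0,0,-1]]]'
python3 - <<'E'
from h import *
mv([.467,.361,.16])
E
```

```text
time: 21.02
tool_pos: [0.4969, -0.1535, 0.1285]
tcp_rot: [0.001, 0.716, 0.698, 0.001]
contact_force: [-0.3, 0.3, -2.5]
finger_gap: 0.0438
gripper_force: 30.0
pos [ 0.4968 -0.1535  0.1605] yaw 88.48 units xyz [ 2.054e+01 -1.740e+00  2.000e-02] turn None
```

```bash
python3 -m jog '[[[1,-0.1,0,0,-1],[1,-0.1,0,0,-1],[1,-0.1,0,0,-1],[1,-0.1,0,0,-1],[1,-0.1,0,0,-1],[1,-0.1,0,0,-1],[1,-0.1,0,0,-1],[1,-0.1,0,0,-1],[1,-0.1,0,0,-1],[1,-0.1,0,0,-1],[1,-0.1,0,0,-1],[1,-0.1,0,0,-1]]]'
python3 -m jog '[[[1,-0.1,0,0,-1],[1,-0.1,0,0,-1],[1,-0.1,0,0,-1],[1,-0.1,0,0,-1],[1,-0.1,0,0,-1],[1,0,0,0,-1],[1,0,0,0,-1],[1,0,0,0,-1],[0.5,0,0,0,-1],[0,0,0,0,-1]]]'
python3 - <<'E'
from h import *
s,R,t=tool();p=bot.read_camera('wrist');E=ext(p,s)
print([(d['score'],ray2z(p,E,d['centre'][::-1],.02)) for d in bot.search_frame(p,'tray')])
p=bot.read_camera('top');E=ext(p)
print([(d['score'],ray2z(p,E,d['centre'][::-1],.02)) for d in bot.search_frame(p,'tray')])
mv([.467,.361,.011])
E
```

```text
time: 22.52
tool_pos: [0.4732, 0.1478, 0.1264]
tcp_rot: [-0.0, 0.716, 0.698, -0.001]
contact_force: [0.3, -0.3, -1.9]
finger_gap: 0.0439
gripper_force: 30.0
time: 23.78
tool_pos: [0.4673, 0.3609, 0.1276]
tcp_rot: [0.0, 0.716, 0.698, -0.0]
contact_force: [-0.2, -0.2, -1.2]
finger_gap: 0.0437
gripper_force: 30.0
[(0.85, array([[0.47193134, 0.37876946, 0.02      ]])), (0.22, array([[0.72668805, 0.1625106 , 0.02      ]]))]
[(0.83, array([[0.45231356, 0.35218202, 0.02      ]]))]
pos [0.4677 0.3588 0.1598] yaw 88.38 units xyz [ 0.09 -0.03  5.95] turn None
```

```bash
python3 -m jog '[[[0,0,1,0,-1],[0,0,1,0,-1],[0,0,1,0,-1],[0,0,1,0,-1],[0,0,1,0,-1],[0,0,0.6,0,-1],[0,0,0.4,0,-1],[0,0,0,0,0.3],[0,0,0,0,0.3],[0,0,0,0,0.3]]]'
python3 -m jog '[[[0,0,-1,0,0.3],[0,0,-1,0,0.3],[0,0,-1,0,0.3],[0,0,-1,0,0.3],[0,0,-1,0,0.3],[0,0,-1,0,0.3],[0,0,-0.8,0,-1],[0,0,0,0,-1]]]'
python3 - <<'E'
from h import *
s,R,t=tool();p=bot.read_camera('wrist');E=ext(p,s)
print([(d['score'],ray2z(p,E,d['centre'][::-1],.03)) for d in bot.search_frame(p,'block')])
cv2.imwrite('pics/x.png',p['frame'])
# goals behind the stop
th=np.radians(-6.4);Rj=np.array([[np.cos(th),-np.sin(th)],[np.sin(th),np.cos(th)]]);O=np.array([.5282,-.1498])
g=O+Rj@np.array([0,-.17]);print(g);mv([*g,.17],83.6)
E
```

```text
time: 25.22
tool_pos: [0.468, 0.3605, -0.0213]
tcp_rot: [-0.0, 0.716, 0.698, 0.001]
contact_force: [0.4, -0.2, 0.5]
finger_gap: 0.057
gripper_force: 0.0
time: 26.22
tool_pos: [0.4685, 0.3609, 0.1497]
tcp_rot: [-0.0, 0.716, 0.698, 0.002]
contact_force: [-0.0, -1.5, 0.1]
finger_gap: 0.0407
gripper_force: 0.0
[(0.84, array([[0.46438556, 0.3605994 , 0.03      ]]))]
[ 0.50925028 -0.31874055]
pos [0.4672 0.36   0.1795] yaw 88.48 units xyz [-27.09   2.4    0.38] turn 0.98
```

Block is in the tray. On the way back I'll photograph the rack.

```bash
python3 -m jog '[[[-1,0.2,0,0.98,-1],[-1,0.3,0,0,-1],[-1,0.3,0,0,-1],[-1,0.3,0,0,-1],[-1,0.3,0,0,-1],[-1,0.3,0,0,-1],[-1,0.3,0,0,-1],[-1,0,0,0,-1],[-1,0,0,0,-1],[-1,0,0,0,-1],[0,0,0,0,-1],[0,0,0,0,-1]]]'
python3 - <<'E'
from h import *
s,R,t=tool();p=bot.read_camera('wrist');E=ext(p,s)
print([(d['score'],d['centre']) for d in bot.search_frame(p,'board0')])
cv2.imwrite('pics/r1.png',cv2.resize(p['frame'],(800,600),interpolation=cv2.INTER_CUBIC)[:,:,::-1])
np.savez('r1.npz',K=p['camera_matrix'],k1=p['k1'],R=E[0],t=E[1])
E
python3 -m jog '[[[-1,0,0,0,-1],[-1,0,0,0,-1],[-1,0,0,0,-1],[-1,0,0,0,-1],[-1,0,0,0,-1],[-1,0,0,0,-1],[-1,0,0,0,-1],[-1,0,0,0,-1],[-1,0,0,0,-1],[-1,0,0,0,-1],[0,0,0,0,-1],[0,0,0,0,-1]]]'
python3 - <<'E'
from h import *
s,R,t=tool();p=bot.read_camera('wrist');E=ext(p,s)
print(t);print([(d['score'],d['centre']) for d in bot.search_frame(p,'mark')])
cv2.imwrite('pics/j1.png',cv2.resize(p['frame'],(800,600),interpolation=cv2.INTER_CUBIC)[:,:,::-1])
np.savez('j1.npz',K=p['camera_matrix'],k1=p['k1'],R=E[0],t=E[1])
E
```

```text
time: 27.82
tool_pos: [0.4911, 0.1072, 0.1476]
tcp_rot: [-0.0, 0.745, 0.667, -0.0]
contact_force: [-0.3, 0.9, -0.7]
finger_gap: 0.0007
gripper_force: 0.0
[(0.92, [82.3, 389.8]), (0.77, [115.2, 225.6]), (0.64, [251.9, 378.6])]
time: 29.42
tool_pos: [0.4637, -0.1408, 0.1477]
tcp_rot: [-0.0, 0.745, 0.667, 0.0]
contact_force: [-0.1, -1.0, 0.4]
finger_gap: 0.0003
gripper_force: 0.0
[ 0.4637208  -0.14081236  0.1476552 ]
[(0.8, [183.3, 418.9])]
```

View pics/r1.png

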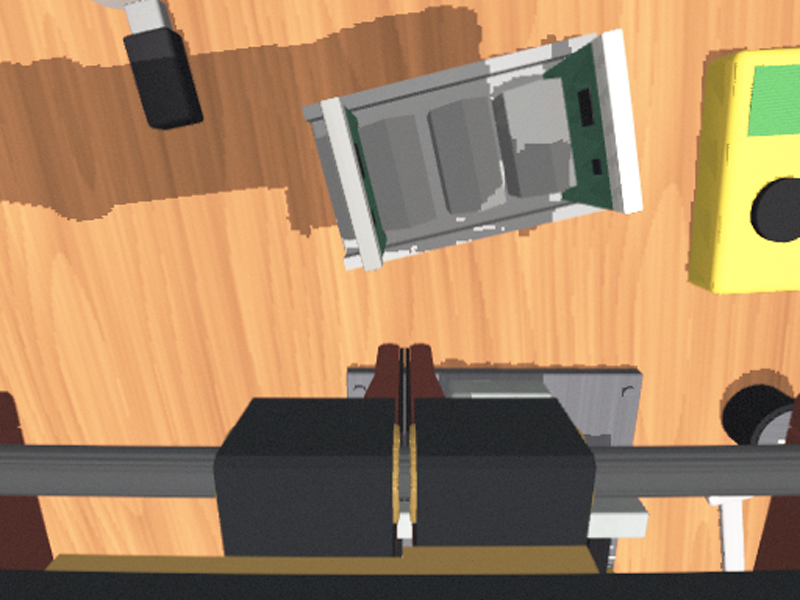

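View pics/j1.png

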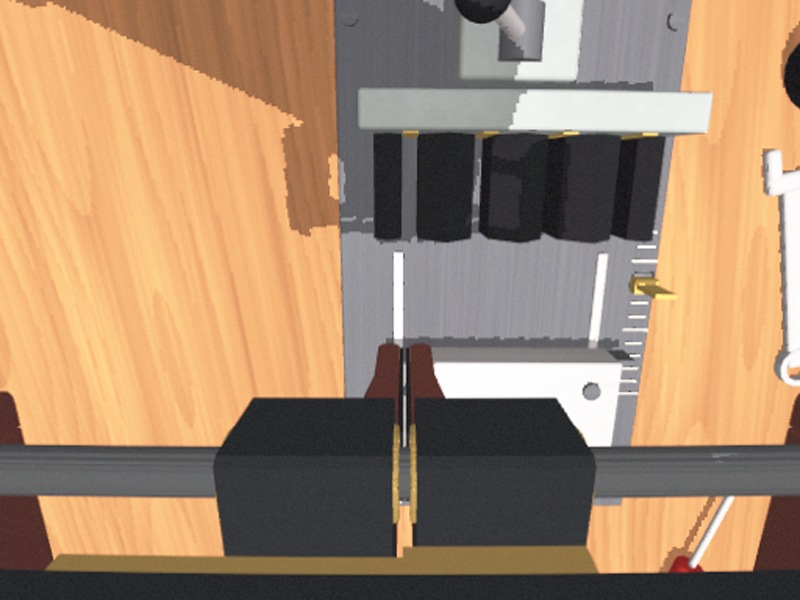

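r1 shows the two rails as near-white bars: left from (332,98) to (373,268), right from (611,31) to (634,212). j1 shows the backplane top at (358–711, 90–135), rib gaps near x=410, 479, 550 and 620, the mark foot at (643,286), the pointer at (628,354) and the stop front at y≈350.

```bash
python3 - <<'E'
from h import *
def load(f):
    d=np.load(f);return dict(camera_matrix=d['K'],k1=float(d['k1'])),(d['R'],d['t'])
def F(f):
    p,E=load(f);return lambda v,z:ray2z(p,E,np.array(v,float)*.64-.18,z)
r=F('r1.npz');j=F('j1.npz')
for n,v in (('L',[(321,100),(343,97),(383,265),(363,270)]),('R',[(601,33),(622,30),(642,211),(625,213)])):
    c=r(v,.112)[:,:2];a=c[:2].mean(0);b=c[2:].mean(0);d=a-b
    print(n,c.round(4).tolist(),'ctr',c.mean(0).round(4),'len',np.linalg.norm(d).round(4),'th',np.degrees(np.arctan2(-d[0],d[1])).round(2))
l=j([(336,20),(344,390)],.012);rt=j([(688,0),(622,480)],.012);
for e in(l,rt):
    d=(e[0]-e[1])[:2];print('edge',e.round(4).tolist(),np.degrees(np.arctan2(-d[0],d[1])).round(2))
bp=j([(358,90),(711,93),(707,138),(358,133)],.082);print('bp',bp.round(4).tolist())
print('rib y30 bottoms z.012?',j([(440,241),(510,243),(585,243)],.012).round(4).tolist())
print('ball',j([(480,0)],.104),'ptr',j([(628,354)],.03),'stopfront',j([(440,348),(615,350)],.043),'foot',j([(633,286),(655,286)],.02))
E
```

```text
L [[0.4657, 0.2096], [0.4756, 0.2097], [0.4839, 0.1329], [0.474, 0.1316]] ctr [0.4748 0.171 ] len 0.0779 th 6.13
R [[0.5892, 0.2234], [0.5983, 0.2236], [0.6076, 0.1451], [0.5996, 0.1451]] ctr [0.5987 0.1843] len 0.079 th 7.11
edge [[0.4398, 0.02, 0.012], [0.4097, -0.2248, 0.012]] -7.01
edge [[0.6547, 0.0087, 0.012], [0.616, -0.3263, 0.012]] -6.6
bp [[0.4529, -0.0317, 0.082], [0.6287, -0.0516, 0.082], [0.6276, -0.0733, 0.082], [0.4502, -0.0519, 0.082]]
rib y30 bottoms z.012? [[0.4904, -0.1224, 0.012], [0.5376, -0.129, 0.012], [0.5887, -0.1345, 0.012]]
ball [[ 0.51238566 -0.00421387  0.104     ]] ptr [[ 0.61094347 -0.21138636  0.03      ]] stopfront [[ 0.48222537 -0.18742391  0.043     ]
 [ 0.59652164 -0.20168605  0.043     ]] foot [[ 0.61825543 -0.16621514  0.02      ]
 [ 0.63338848 -0.16788475  0.02      ]]
```

```bash
cat >> h.py <<'E'
TH=np.radians(-6.7);RJ=np.array([[np.cos(TH),-np.sin(TH)],[np.sin(TH),np.cos(TH)]]);O=np.array([.5287,-.1505])
def J2W(x,y): return O+RJ@np.array([x,y])
def W2J(X): return (np.array(X)[...,:2]-O)@RJ
E
python3 - <<'E'
from h import *
mv([*J2W(0,-.17),.1],83.3)
E
```

```text
pos [ 0.4637 -0.1407  0.1797] yaw 83.7 units xyz [-6.91  2.58  3.18] turn 0.08
```

```bash
python3 -m jog '[[[-1,0.4,0.4,0.08,-1],[-1,0.4,0.4,0,-1],[-1,0.4,0.4,0,-1],[-1,0.4,0.4,0,-1],[-1,0.4,0.4,0,-1],[-1,0.4,0.4,0,-1],[-0.9,0.2,0.4,0,-1],[0,0,0.4,0,-1],[0,0,0.6,0,-1],[0,0,0,0,-1]]]'
python3 - <<'E'
from h import *
mv([*J2W(0,-.17),.02],83.3)
s,R,t=tool();p=bot.read_camera('wrist');E=ext(p,s)
print([(round(d['score'],2),d['centre']) for n in('mark','stop_face') for d in bot.search_frame(p,n)])
f=p['frame'].astype(int);y=(f[:,:,0]>110)&(f[:,:,2]<90)&(f[:,:,0]-f[:,:,2]>80)&(f[:,:,1]>80)
hsv=cv2.cvtColor(p['frame'],cv2.COLOR_RGB2HSV)
n,l,st,c=cv2.connectedComponentsWithStats(((hsv[...,0]>19)&(hsv[...,0]<30)&(hsv[...,1]>150)).astype(np.uint8));print(st[1:][st[1:,4]>8],c[1:][st[1:,4]>8])
E
```

```text
time: 30.78
tool_pos: [0.507, -0.3188, 0.0513]
tcp_rot: [-0.002, 0.747, 0.664, -0.0]
contact_force: [-0.2, 0.0, 0.4]
finger_gap: 0.0005
gripper_force: 0.0
pos [ 0.507  -0.3188  0.0833] yaw 83.28 units xyz [-0.02  0.08  2.53] turn -0.0
[(0.95, [99.2, 266.1])]
[] []
```

```bash
python3 -m jog '[[[0,0.08,0.8,0,-1],[0,0,0.8,0,-1],[0,0,0.6,0,-1],[0,0,0.3,0,-1],[0.3,0,0,0,-1],[0.3,0,0,0,-1],[0,0,0,0,-1]]]'
python3 -m jog '[[[0.1,0,0,0,-1],[0.1,0,0,0,-1],[0.1,0,0,0,-1],[0.1,0,0,0,-1],[0.1,0,0,0,-1],[0,0,0,0,-1]]]'
python3 -m jog '[[[0.2,0,0,0,-1],[0.2,0,0,0,-1],[0.2,0,0,0,-1],[0.1,0,0,0,-1],[0,0,0,0,-1]]]'
python3 - <<'E'
from h import *
s,R,t=tool();print(W2J(t))
p=bot.read_camera('wrist');E=ext(p,s)
for n in('mark','stop_face'):print(n,[(round(d['score'],2),d['centre']) for d in bot.search_frame(p,n)])
c=proj(p,E,[[*J2W(.1,-.005),.02]]);print(c);np.save('m.npy',p['frame']);np.savez('m1.npz',K=p['camera_matrix'],k1=p['k1'],R=E[0],t=E[1])
E
```

```text
time: 31.8
tool_pos: [0.5117, -0.306, -0.0092]
tcp_rot: [0.0, 0.748, 0.664, 0.0]
contact_force: [-0.6, -0.3, -0.4]
finger_gap: 0.0005
gripper_force: 0.1
time: 32.55
tool_pos: [0.5128, -0.297, -0.0091]
tcp_rot: [0.002, 0.749, 0.663, -0.001]
contact_force: [-0.6, -6.7, -3.8]
finger_gap: 0.0006
gripper_force: 3.6
time: 33.17
tool_pos: [0.5149, -0.2795, -0.0091]
tcp_rot: [0.002, 0.749, 0.663, -0.001]
contact_force: [0.1, -6.3, -4.3]
finger_gap: 0.0007
gripper_force: 3.5
[ 0.00130422 -0.12970341]
mark [(0.79, [0.5, 459.0])]
stop_face [(0.81, [121.0, 259.0]), (0.71, [125.1, 252.9])]
[[465.25648698 -10.43554762]]
```

```bash
python3 -m jog '[[[0.16,0,0,0,-1],[0.16,0,0,0,-1],[0.16,0,0,0,-1],[0,0,0,0,-1],[0,0,0,0,-1]]]'
python3 -m jog '[[[-0.4,0,0,0,-1],[0,0.5,-1,0,-1],[0,1,-1,0,-1],[0,1,-1,0,-1],[0.5,0.5,0,0,-1],[1,0,0,0,-1],[0.5,0,0,0,-1],[0,0,0,0,-1],[0,0,0,0,-1]]]'
python3 - <<'E'
from h import *
s,R,t=tool();print(W2J(t),t)
p=bot.read_camera('wrist');E=ext(p,s)
for n in('mark','stop_face'):print(n,[(round(d['score'],2),d['centre']) for d in bot.search_frame(p,n)])
c=proj(p,E,[[*J2W(.1,-.005),.03],[*J2W(.083,-.0127),.028]]);print(c)
cv2.imwrite('m2.png',p['frame']);np.savez('m2.npz',K=p['camera_matrix'],k1=p['k1'],R=E[0],t=E[1])
u,v=c.mean(0).astype(int);u0,v0=max(0,min(u-50,412)),max(0,v-38)
print(u0,v0);cv2.imwrite('pics/mk.png',cv2.resize(p['frame'][v0:v0+75,u0:u0+100],(800,600),interpolation=cv2.INTER_NEAREST)[:,:,::-1])
E
```

```text
time: 33.95
tool_pos: [0.5162, -0.2675, -0.0091]
tcp_rot: [0.002, 0.749, 0.663, -0.001]
contact_force: [-1.1, -7.3, -2.5]
finger_gap: 0.0004
gripper_force: 3.4
time: 35.08
tool_pos: [0.5949, -0.2348, 0.0652]
tcp_rot: [0.0, 0.748, 0.663, -0.0]
contact_force: [-0.8, -0.8, -0.3]
finger_gap: 0.0001
gripper_force: 0.0
[ 0.075606  -0.0759956] [ 0.5949232  -0.23479761  0.06515776]
mark [(0.53, [108.7, 292.4])]
stop_face [(0.92, [175.5, 154.3])]
[[292.32265306 105.50448809]
 [268.23512353 116.57197397]]
230 73
```

View pics/mk.png

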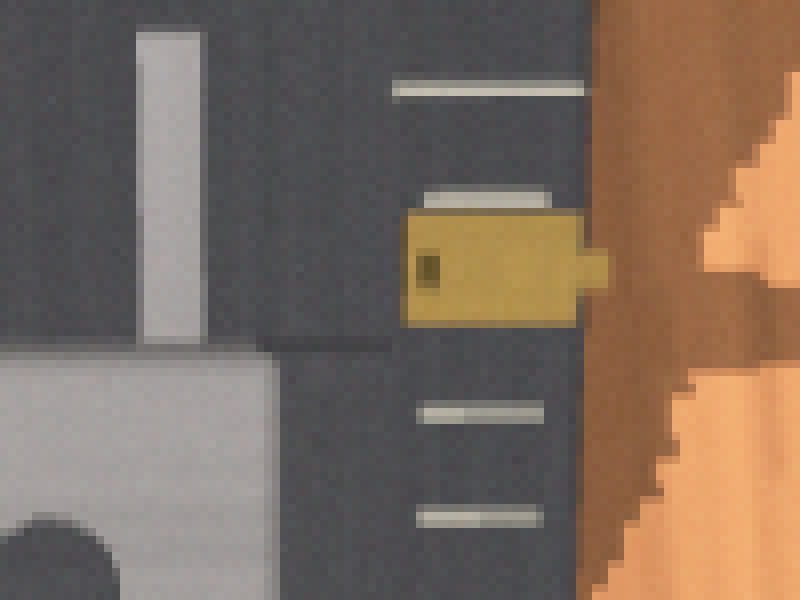

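The crop shows the brass foot at rows 210–327, the flag top nub at (594,270), the stop's top front edge at row 352 and the dark pointer at (260–395, 347). The stop is still short of the mark.

```bash
python3 - <<'E'
from h import *
d=np.load('m2.npz');p=dict(camera_matrix=d['K'],k1=float(d['k1']));E=(d['R'],d['t'])
f=lambda v,z:W2J(ray2z(p,E,np.array(v,float)/8-.5+np.array([230,73]),z)).round(4).tolist()
print('nub',f([(594,250),(594,270),(594,290)],.046),f([(594,270)],.054))
print('foot',f([(490,210)],.02),f([(490,327)],.012),f([(490,327)],.02),f([(490,270)],.046))
print('stop',f([(60,352),(200,352)],.043),'ptr',f([(330,342),(330,352)],.03),f([(330,347)],.04))
print('cam', W2J(-E[0].T@E[1]))
print('ticks',f([(490,89),(490,412),(490,516)],.012))
E
```

```text
nub [[0.1058, -0.0039], [0.1059, -0.0055], [0.106, -0.0071]] [[0.1048, -0.0054]]
foot [[0.0998, -0.0002]] [[0.1008, -0.0109]] [[0.1, -0.0107]] [[0.0973, -0.0055]]
stop [[0.0615, -0.0121], [0.0733, -0.0121]] ptr [[0.0847, -0.0117], [0.0847, -0.0126]] [[0.0844, -0.0118]]
cam [ 0.07612007 -0.00477288]
ticks [[0.1003, 0.0109], [0.101, -0.0189], [0.1012, -0.0289]]
```

```bash
python3 -m jog '[[[-1,-0.5,0,0,-1],[-1,-1,0,0,-1],[0,-1,0,0,-1],[0,-0.5,0.2,0,-1],[0,0,0.8,0,-1],[0,0,0.8,0,-1],[0,0,0.8,0,-1],[0,0,0.4,0,-1],[0,0,0,0,-1],[0.2,0,0,0,-1],[0.1,0,0,0,-1],[0,0,0,0,-1]]]'
python3 - <<'E'
from h import *
for i in range(3):
    s,R,t=tool();print(W2J(t),t,s['contact_force']);bot.read_camera('side')
print(W2J([.5162,-.2675]))
E
```

```text
time: 36.72
tool_pos: [0.5166, -0.2674, -0.0091]
tcp_rot: [0.001, 0.748, 0.664, 0.0]
contact_force: [0.3, -1.2, 1.0]
finger_gap: 0.0003
gripper_force: 0.5
[ 0.00159156 -0.11755247] [ 0.51656576 -0.26743535 -0.0091106 ] [ 0.33120357 -1.24071129  0.9760462 ]
[ 0.00157603 -0.11752662] [ 0.51655335 -0.26740786 -0.0091269 ] [-0.14679521  0.00855625  0.86615159]
[ 0.0015017  -0.11751625] [ 0.51648074 -0.2673889  -0.00920275] [ 0.32464974 -0.87259608  0.7108914 ]
[ 0.00123584 -0.11765935]
```

```bash
python3 -m jog '[[[0.05,0,0,0,-1],[0.05,0,0,0,-1],[0.05,0,0,0,-1],[0.05,0,0,0,-1],[0,0,0,0,-1],[0,0,0,0,-1]]]'
python3 - <<'E'
from h import *
for i in range(3):
    s,R,t=tool();print(W2J(t),s['contact_force']);bot.read_camera('side')
E
```

```text
time: 37.62
tool_pos: [0.5167, -0.2652, -0.0092]
tcp_rot: [0.002, 0.749, 0.663, -0.001]
contact_force: [0.0, -6.8, -0.0]
finger_gap: 0.0004
gripper_force: 3.8
[ 0.00144898 -0.11535141] [ 0.0260621  -6.78328172 -0.04064084]
[ 0.00144061 -0.11535965] [ 0.05664453 -8.18382132 -0.72877011]
[ 0.00144849 -0.11536675] [-0.34058391 -6.66526545 -1.34285447]
```

```bash
python3 -m jog '[[[0.05,0,0,0,-1],[0.05,0,0,0,-1],[0.04,0,0,0,-1],[0,0,0,0,-1],[0,0,0,0,-1]]]'
python3 - <<'E'
from h import *
for i in range(3):
    s,R,t=tool();print(W2J(t),s['contact_force']);bot.read_camera('side')
E
```

```text
time: 38.4
tool_pos: [0.517, -0.2618, -0.0092]
tcp_rot: [0.002, 0.749, 0.663, -0.001]
contact_force: [0.0, -8.0, -0.5]
finger_gap: 0.0004
gripper_force: 3.8
[ 0.00141565 -0.11192806] [ 0.04626755 -7.95651441 -0.5470819 ]
[ 0.00140016 -0.11193387] [ 0.60831689 -7.9632194  -0.44463205]
[ 0.0014391  -0.11191627] [ 0.06356111 -7.42195078 -0.67516943]
```

```bash
python3 -m jog '[[[-0.5,0,0,0,-1],[0,0.5,-1,0,-1],[0,1,-1,0,-1],[0,1,-1,0,-1],[0.4,0.5,0,0,-1],[1,0,0,0,-1],[0.4,0,0,0,-1],[0,0,0,0,-1],[0,0,0,0,-1]]]'
cat > meas.py <<'E'
from h import *
import sys
def edges(p,E,ys):
    g=p['frame'].astype(float); 
    def prof(xj,z,ch):  # sample along jig y at several x, height z
        Y=np.arange(*ys,.0002);acc=[]
        for x in xj:
            P=proj(p,E,[[*J2W(x,y),z] for y in Y]).astype(np.float32)
            acc.append(cv2.remap(ch.astype(np.float32),P[:,0].reshape(-1,1),P[:,1].reshape(-1,1),cv2.INTER_LINEAR).ravel())
        return Y,np.mean(acc,0)
    gray=g.mean(2); Y,a=prof(np.linspace(.066,.074,8),.043,gray); half=(np.percentile(a,95)+np.percentile(a,5))/2
    i=np.where(a>half)[0]; e=Y[i.max()]
    b=g[:,:,0]-g[:,:,2]
    Y2,c=prof(np.linspace(.094,.104,8),.02,b); h2=(np.percentile(c,95)+np.percentile(c,5))/2;k=Y2[c>h2]
    print('stop edge',e,'foot lo/hi',k.min(),k.max(),'mid',k.min()/2+k.max()/2)
if __name__=='__main__':
    d=np.load('m2.npz');p=dict(camera_matrix=d['K'],k1=float(d['k1']),frame=cv2.imread('m2.png'))
    print('before');edges(p,(d['R'],d['t']),(-.03,.008))
    s,R,t=tool();p=bot.read_camera('wrist');E=ext(p,s);print('now',t);edges(p,E,(-.03,.008));cv2.imwrite('m3.png',p['frame'])
E
python3 meas.py
```

```text
time: 39.67
tool_pos: [0.5947, -0.2363, 0.0651]
tcp_rot: [-0.0, 0.748, 0.663, -0.0]
contact_force: [-0.4, 0.3, -0.4]
finger_gap: 0.0006
gripper_force: 0.0
before
stop edge -0.0132000000000001 foot lo/hi -0.010400000000000117 -0.000400000000000178 mid -0.005400000000000148
now [ 0.59468693 -0.23632591  0.06511143]
stop edge -0.007600000000000134 foot lo/hi -0.010600000000000116 -0.0006000000000001768 mid -0.0056000000000001465
```

```bash
python3 - <<'E'
from h import *
s,R,t=tool();p=bot.read_camera('wrist');E=ext(p,s);g=p['frame'].astype(np.float32).mean(2)
def prof(xs,z,a,b):
    Y=np.arange(a,b,.0004);r=0
    for x in xs:
        P=proj(p,E,[[*J2W(x,y),z] for y in Y]).astype(np.float32);r=r+cv2.remap(g,P[:,:1],P[:,1:],cv2.INTER_LINEAR).ravel()
    return [(round(y*1e3,1),int(v)) for y,v in zip(Y,r/len(xs))]
print('stop',prof(np.linspace(.066,.074,8),.043,-.0104,-.0032))
print('ptr',prof(np.linspace(.083,.088,6),.03,-.0104,-.0032))
print('ptr.043',prof(np.linspace(.083,.088,6),.043,-.0104,-.0032))
E
```

```text
stop [(np.float64(-10.4), 165), (np.float64(-10.0), 165), (np.float64(-9.6), 165), (np.float64(-9.2), 164), (np.float64(-8.8), 163), (np.float64(-8.4), 160), (np.float64(-8.0), 155), (np.float64(-7.6), 149), (np.float64(-7.2), 137), (np.float64(-6.8), 130), (np.float64(-6.4), 128), (np.float64(-6.0), 128), (np.float64(-5.6), 129), (np.float64(-5.2), 129), (np.float64(-4.8), 129), (np.float64(-4.4), 129), (np.float64(-4.0), 130), (np.float64(-3.6), 130)]
ptr [(np.float64(-10.4), 79), (np.float64(-10.0), 79), (np.float64(-9.6), 80), (np.float64(-9.2), 81), (np.float64(-8.8), 81), (np.float64(-8.4), 81), (np.float64(-8.0), 81), (np.float64(-7.6), 82), (np.float64(-7.2), 81), (np.float64(-6.8), 80), (np.float64(-6.4), 80), (np.float64(-6.0), 78), (np.float64(-5.6), 77), (np.float64(-5.2), 78), (np.float64(-4.8), 78), (np.float64(-4.4), 79), (np.float64(-4.0), 79), (np.float64(-3.6), 79)]
ptr.043 [(np.float64(-10.4), 78), (np.float64(-10.0), 79), (np.float64(-9.6), 80), (np.float64(-9.2), 80), (np.float64(-8.8), 80), (np.float64(-8.4), 81), (np.float64(-8.0), 81), (np.float64(-7.6), 81), (np.float64(-7.2), 81), (np.float64(-6.8), 81), (np.float64(-6.4), 80), (np.float64(-6.0), 78), (np.float64(-5.6), 78), (np.float64(-5.2), 78), (np.float64(-4.8), 78), (np.float64(-4.4), 78), (np.float64(-4.0), 78), (np.float64(-3.6), 78)]
```

```bash
python3 - <<'E'
from h import *
im=cv2.imread('m3.png')[:,:,::-1];c=im[80:125,245:315].astype(float)
c=np.clip((c-40)*1.7,0,255).astype(np.uint8)
cv2.imwrite('pics/mk2.png',cv2.resize(c,(770,495),interpolation=cv2.INTER_NEAREST))
E
```

```text
(no output)
```

View pics/mk2.png

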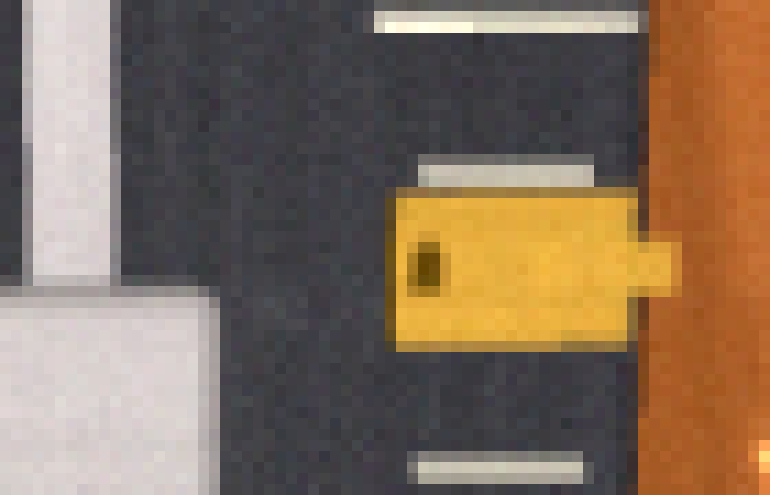

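The enlarged crop shows the flag nub centred at row 269 and the stop's leading edge at ~288 (11 px per pixel), so the stop is about 1.1 mm short. I'll push 0.9 mm more.

```bash
python3 -m jog '[[[-1,-0.5,0,0,-1],[-0.8,-1,0,0,-1],[0,-1,0,0,-1],[0,-0.5,0.2,0,-1],[0,0,0.8,0,-1],[0,0,0.8,0,-1],[0,0,0.8,0,-1],[0,0,0.4,0,-1],[0,0,0,0,-1],[0.25,0,0,0,-1],[0.05,0,0,0,-1],[0,0,0,0,-1]]]'
python3 - <<'E'
from h import *
for i in range(3):
    s,R,t=tool();print(W2J(t),s['contact_force']);bot.read_camera('side')
E
```

```text
time: 41.28
tool_pos: [0.5169, -0.2635, -0.0092]
tcp_rot: [0.0, 0.748, 0.664, 0.0]
contact_force: [-0.6, -0.1, 0.7]
finger_gap: 0.0005
gripper_force: 0.0
[ 0.00144357 -0.11358178] [-0.59987318 -0.07522406  0.72698047]
[ 0.00138463 -0.11381376] [-0.20518647 -0.52560174 -0.21833397]
[ 0.00127533 -0.113907  ] [-0.54088041 -0.26123778  0.20612468]
```

```bash
python3 -m jog '[[[0.05,0,0,0,-1],[0.05,0,0,0,-1],[0.05,0,0,0,-1],[0.03,0,0,0,-1],[0,0,0,0,-1],[0,0,0,0,-1]]]'
python3 - <<'E'
from h import *
for i in range(3):
    s,R,t=tool();print(W2J(t),s['contact_force']);bot.read_camera('side')
E
```

```text
time: 42.18
tool_pos: [0.5167, -0.2617, -0.0096]
tcp_rot: [0.001, 0.748, 0.663, -0.001]
contact_force: [-0.6, -6.6, -3.9]
finger_gap: 0.0006
gripper_force: 3.2
[ 0.00101272 -0.11186377] [-0.57026005 -6.64888888 -3.86346125]
[ 0.00102984 -0.11188967] [ 0.53671402 -5.50550644 -4.04408582]
[ 0.00103254 -0.11185086] [-0.17598508 -6.31202832 -3.50349653]
```

```bash
python3 -m jog '[[[0.02,0,0,0,-1],[0.02,0,0,0,-1],[0,0,0,0,-1],[0,0,0,0,-1]]]'
python3 - <<'E'
from h import *
for i in range(3):
    s,R,t=tool();print(W2J(t),s['contact_force']);bot.read_camera('side')
E
```

```text
time: 42.82
tool_pos: [0.5167, -0.2614, -0.0096]
tcp_rot: [0.002, 0.749, 0.663, -0.001]
contact_force: [-0.6, -7.6, -3.8]
finger_gap: 0.0004
gripper_force: 3.9
[ 0.00104495 -0.11156678] [-0.5554903  -7.62698112 -3.78653813]
[ 0.00102645 -0.11155546] [-0.40796996 -7.69756993 -4.40420635]
[ 0.0009979  -0.11153787] [-1.10880898 -7.9592347  -3.56281466]
```

```bash
python3 -m jog '[[[0.02,0,0,0,-1],[0,0,0,0,-1],[0,0,0,0,-1]]]'
python3 - <<'E'
from h import *
for i in range(2):
    s,R,t=tool();print(W2J(t),s['contact_force']);bot.read_camera('side')
E
python3 -m jog '[[[-0.5,0,0,0,-1],[0,0.5,-1,0,-1],[0,1,-1,0,-1],[0,1,-1,0,-1],[0.4,0.5,0,0,-1],[1,0,0,0,-1],[0.4,0,0,0,-1],[0,0,0,0,-1],[0,0,0,0,-1]]]'
python3 - <<'E'
from h import *
s,R,t=tool();p=bot.read_camera('wrist');E=ext(p,s);g=p['frame'].astype(np.float32);cv2.imwrite('m4.png',p['frame'])
old=cv2.imread('m3.png').astype(np.float32)
print(t)
for n,f in(('before',old),('now',g)):
    print(n,'stop col257-263',f[98:115,257:263].mean((1,2)).astype(int),'mark R-B col 304-306',(f[98:112,304:307,0]-f[98:112,304:307,2]).mean(1).astype(int), 'foot',(f[92:116,285:298,0]-f[92:116,285:298,2]).mean(1).astype(int))
E
```

```text
time: 43.35
tool_pos: [0.5168, -0.261, -0.0096]
tcp_rot: [0.002, 0.749, 0.663, -0.001]
contact_force: [0.5, -8.1, -3.9]
finger_gap: 0.0007
gripper_force: 3.9
[ 0.00102582 -0.11110247] [ 0.54937738 -8.07623271 -3.91415169]
[ 0.00102506 -0.11110576] [ 0.01468319 -7.81789307 -3.83046916]
time: 44.58
tool_pos: [0.5948, -0.2354, 0.0651]
tcp_rot: [-0.0, 0.748, 0.663, -0.0]
contact_force: [0.5, -0.8, 0.4]
finger_gap: 0.0003
gripper_force: 0.0
[ 0.59482961 -0.23536569  0.0651197 ]
before stop col257-263 [ 78  78  78  79  78  78  77  89 122 149 157 163 164 162 165 165 166] mark R-B col 304-306 [77 76 75 82 93 96 95 95 90 76 77 76 76 78] foot [ -2  -3   3  13  15  54 100  98  98  99 100  99 100  99  99  99 100 101
  97  62  -3  -3  -3  -3]
now stop col257-263 [ 78  78  78  78  77  78  78  83 115 143 154 163 163 164 164 164 165] mark R-B col 304-306 [76 76 76 76 78 87 93 92 93 91 84 76 76 77] foot [ -2  -2  -2   0  12  18  29  84  98  98  98  99  99  99  99  99  99 100
 102 100  71  12  -3  -2]
```

The stop now reads about 0.15–0.5 mm short of the mark's mid-plane, so it's level without passing. Now the boards.

```bash
python3 -m jog '[[[0,0,-1,-0.9,-1],[0,0,-1,-0.9,-1],[0,0,-1,-0.8,-1],[0,0,-1,0,-1],[0,0,0,0,0],[0,0,0,0,0]]]'
python3 - <<'E'
from h import *
mv([.5999,.1844,.2],96.15)
E
```

```text
time: 45.38
tool_pos: [0.5948, -0.2346, 0.1644]
tcp_rot: [-0.0, 0.668, 0.744, -0.0]
contact_force: [-0.7, -0.6, -0.3]
finger_gap: 0.0171
gripper_force: 0.0
pos [ 0.5948 -0.2346  0.1964] yaw 96.13 units xyz [16.64  1.99 -0.14] turn -0.0
```

```bash
python3 -m jog '[[[1,0.1,0,0,0],[1,0.1,0,0,0],[1,0.1,0,0,0],[1,0.1,0,0,0],[1,0.1,0,0,0],[1,0.1,0,0,0],[1,0.1,0,0,0],[1,0.1,0,0,0],[1,0.1,0,0,0],[1,0.1,0,0,0],[1,0.2,0,0,0],[1,0.2,0,0,0]]]'
python3 -m jog '[[[1,0.3,0,0,0],[1,0.2,0,0,0],[0,0,0,0,0],[0,0,0,0,0]]]'
cat > rails.py <<'E'
from h import *
def rails(ztop=.112):
    s,R,t=tool();p=bot.read_camera('wrist');E=ext(p,s)
    f=p['frame'];hsv=cv2.cvtColor(f,cv2.COLOR_RGB2HSV)
    m=((hsv[...,1]<40)&(hsv[...,2]>185)).astype(np.uint8);m[250:]=0
    for c in cv2.findContours(m,cv2.RETR_EXTERNAL,cv2.CHAIN_APPROX_NONE)[0]:
        if cv2.contourArea(c)<150: continue
        b=cv2.boxPoints(cv2.minAreaRect(c));w=ray2z(p,E,b,ztop)[:,:2]
        e=[w[1]-w[0],w[2]-w[1]];L=max(e,key=np.linalg.norm);L=L*np.sign(L[1]);S=min(map(np.linalg.norm,e))
        print('px',b.mean(0).round(),'ctr',w.mean(0).round(4),'LxS',np.linalg.norm(L).round(4),S.round(4),'th',np.degrees(np.arctan2(-L[0],L[1])).round(1))
    return p,E
if __name__=='__main__':
    rails();mv([.5999,.1844,.088],96.15)
E
python3 rails.py
```

```text
time: 46.88
tool_pos: [0.5971, 0.0682, 0.1638]
tcp_rot: [-0.001, 0.668, 0.744, -0.001]
contact_force: [-0.6, 0.5, -0.9]
finger_gap: 0.044
gripper_force: 0.0
time: 47.38
tool_pos: [0.6046, 0.117, 0.1646]
tcp_rot: [-0.0, 0.668, 0.744, -0.001]
contact_force: [-0.5, -0.4, 0.1]
finger_gap: 0.0441
gripper_force: 0.0
px [178. 155.] ctr [0.5369 0.143 ] LxS 0.0927 0.0054 th -82.9
px [175. 142.] ctr [0.5344 0.1528] LxS 0.0379 0.0066 th -82.7
px [ 99. 109.] ctr [0.4746 0.1703] LxS 0.0796 0.0087 th 7.0
px [270. 107.] ctr [0.6061 0.1857] LxS 0.0782 0.0215 th 9.0
pos [0.6047 0.1167 0.1968] yaw 96.06 units xyz [2.72 0.1  4.35] turn -0.02
```

```bash
python3 -m jog '[[[1,0.1,0,0,0],[1,0,0,0,0],[0.7,0,0,0,0],[0,0,1,0,0],[0,0,1,0,0],[0,0,0.9,0,0],[0,0,0.5,0,0],[0,0,0,0,0]]]'
python3 -m jog '[[[0,0,0.5,0,0],[0,0,0.45,0,0],[0,0,0,0,-1],[0,0,0,0,-1],[0,0,0,0,-1],[0,0,0,0,-1],[0,0,0,0,-1],[0,0,0,0,-1]]]'
python3 - <<'E'
from h import *
mv([.5999,.1844,.088],96.15)
E
```

```text
time: 48.42
tool_pos: [0.5999, 0.1853, 0.0797]
tcp_rot: [-0.0, 0.668, 0.744, -0.001]
contact_force: [1.0, -0.0, -0.7]
finger_gap: 0.044
gripper_force: 0.0
time: 49.42
tool_pos: [0.6005, 0.1861, 0.0569]
tcp_rot: [0.0, 0.668, 0.744, 0.0]
contact_force: [-0.6, -0.0, 2.5]
finger_gap: 0.0085
gripper_force: 30.0
pos [0.6005 0.1861 0.0889] yaw 96.17 units xyz [-0.07 -0.03  0.03] turn 0.0
```

```bash
python3 -m jog '[[[0,0,-0.5,0,-1],[0,0,-1,0,-1],[0,0,-1,0,-1],[0,0,-1,0,-1],[0,0,-1,0,-1],[0,0,-0.9,0,-1],[0,0,0,0.9,-1],[0,0,0,0.9,-1],[0,0,0,0.77,-1],[0,0,0,0,-1]]]'
python3 - <<'E'
from h import *
mv([*J2W(.063,.0435),.224],83.3)
E
```

```text
time: 50.68
tool_pos: [0.6002, 0.186, 0.192]
tcp_rot: [0.0, 0.747, 0.665, 0.0]
contact_force: [0.8, -0.5, 0.2]
finger_gap: 0.0089
gripper_force: 30.0
pos [0.6002 0.186  0.224 ] yaw 83.36 units xyz [-11.96   1.24   0.  ] turn 0.01
```

```bash
python3 -m jog '[[[-1,0.1,0,0,-1],[-1,0.1,0,0,-1],[-1,0.1,0,0,-1],[-1,0.1,0,0,-1],[-1,0.1,0,0,-1],[-1,0.1,0,0,-1],[-1,0.1,0,0,-1],[-1,0.1,0,0,-1],[-1,0.1,0,0,-1],[-1,0.1,0,0,-1],[-1,0.1,0,0,-1],[-0.96,0.1,0,0,-1]]]'
python3 -m jog '[[[0,0,0,0,-1],[0,0,0,0,-1]]]'
python3 - <<'E'
from h import *
mv([*J2W(.063,.0435),.089],83.3)
s,R,t=tool();p=bot.read_camera('wrist');E=ext(p,s)
f=p['frame'];np.save('b3.npy',f)
# green plate / white rail of held board, ribs bright gold contacts on the backplane
hsv=cv2.cvtColor(f,cv2.COLOR_RGB2HSV)
m=((hsv[...,0]>17)&(hsv[...,0]<30)&(hsv[...,1]>110)&(hsv[...,2]>100)).astype(np.uint8)
n,l,st,c=cv2.connectedComponentsWithStats(m)
for a,b in zip(st[1:],c[1:]):
    if 5<a[4]<200: w=ray2z(p,E,b,.07)[0];print('gold',b.round(1),a[4],w.round(4),W2J(w).round(4))
# rail extent: along tool x
m=((hsv[...,1]<45)&(hsv[...,2]>170)).astype(np.uint8);n,l,st,c=cv2.connectedComponentsWithStats(m)
for a,b in zip(st[1:],c[1:]):
    if a[4]>60:print('white',a,b.round(1))
E
```

```text
time: 52.18
tool_pos: [0.5941, -0.1176, 0.1918]
tcp_rot: [0.0, 0.747, 0.664, -0.0]
contact_force: [0.8, 0.9, -1.1]
finger_gap: 0.0088
gripper_force: 30.0
time: 52.42
tool_pos: [0.595, -0.1142, 0.1915]
tcp_rot: [-0.0, 0.747, 0.665, 0.0]
contact_force: [-0.7, 0.6, -0.6]
finger_gap: 0.0087
gripper_force: 30.0
pos [ 0.595  -0.1142  0.2235] yaw 83.33 units xyz [-0.01  0.06  5.38] turn 0.01
gold [501.7  17.3] 15 [0.8373 0.0105 0.07  ] [0.2878 0.1959]
gold [111.5  46.6] 14 [0.4723 0.0263 0.07  ] [-0.0766  0.169 ]
gold [312.   75.3] 33 [ 0.6574 -0.0217  0.07  ] [0.1128 0.143 ]
gold [312.4  97.1] 26 [ 0.6563 -0.0418  0.07  ] [0.1141 0.1229]
gold [354.2 120.2] 6 [ 0.6959 -0.0683  0.07  ] [0.1565 0.1011]
gold [355.4 125.8] 14 [ 0.6969 -0.074   0.07  ] [0.1581 0.0956]
gold [133. 132.] 7 [ 0.4755 -0.0541  0.07  ] [-0.0641  0.0895]
gold [364.4 160.9] 10 [ 0.7048 -0.1104  0.07  ] [0.1702 0.0603]
gold [389.5 166.2] 17 [ 0.7305 -0.119   0.07  ] [0.1968 0.0548]
gold [ 13.6 170.6] 7 [ 0.341  -0.0778  0.07  ] [-0.1949  0.0503]
gold [310.3 171.4] 7 [ 0.6488 -0.115   0.07  ] [0.1151 0.0493]
gold [347.6 18
[... 485 characters left out ...]
7  ] [ 0.1133 -0.0225]
gold [369.4 241.3] 9 [ 0.708  -0.2009  0.07  ] [ 0.1839 -0.0291]
gold [364.8 247.9] 15 [ 0.7027 -0.2082  0.07  ] [ 0.1795 -0.037 ]
gold [  0.3 247.4] 7 [ 0.2967 -0.1613  0.07  ] [-0.2291 -0.0378]
gold [ 14.3 269.7] 6 [ 0.3038 -0.1902  0.07  ] [-0.2188 -0.0656]
gold [470.4 326.8] 26 [ 0.8289 -0.3292  0.07  ] [ 0.319  -0.1425]
white [168  76  18  23 319] [175.7  86.9]
white [388  83  29   6 107] [401.7  85.4]
white [ 101  111   73   21 1493] [137.1 120.9]
white [203 111  14  21 269] [209.6 120.9]
white [ 355  125   45  135 2045] [378.1 187.8]
white [ 138  178  137  108 5845] [211.5 231.6]
white [150 189   7  17  95] [152.9 196.4]
white [251 319  17   9 123] [259.2 322.2]
```

Bay 0's contact reads at jig (-0.064, 0.0895), which confirms the jig pose. Inserting the board.

```bash
python3 -m jog '[[[0,0.06,0.8,0,-1],[0,0,0.9,0,-1],[0,0,0.8,0,-1],[0,0,0.6,0,-1],[0,0,0.4,0,-1],[0,0,0.4,0,-1],[0,0,0.3,0,-1],[0,0,0,0,-1]]]'
python3 -m jog '[[[0,0,0.3,0,-1],[0,0,0.3,0,-1],[0,0,0.2,0,-1],[0,0,0.15,0,-1],[0,0,0,0,-1]]]'
```

```text
time: 53.48
tool_pos: [0.5966, -0.1146, 0.0861]
tcp_rot: [-0.0, 0.747, 0.665, -0.0]
contact_force: [0.8, 0.6, -0.6]
finger_gap: 0.0089
gripper_force: 30.0
time: 54.1
tool_pos: [0.5966, -0.1146, 0.0625]
tcp_rot: [-0.0, 0.747, 0.665, -0.0]
contact_force: [0.3, 0.9, -1.2]
finger_gap: 0.0083
gripper_force: 30.0
```

```bash
python3 -m jog '[[[0,0,0.1,0,-1],[0,0,0.1,0,-1],[0,0,0.02,0,-1],[0,0,0,0,-1]]]'
python3 -m jog '[[[0,0,0,0,-0.5],[0,0,0,0,-0.5],[0,0,0,0,-0.5],[0,0,0,0,-0.5],[0,0,0,0,-0.5]]]'
```

```text
time: 54.6
tool_pos: [0.5968, -0.1146, 0.0573]
tcp_rot: [-0.0, 0.747, 0.665, -0.0]
contact_force: [0.6, -0.6, -0.1]
finger_gap: 0.0088
gripper_force: 30.0
time: 55.22
tool_pos: [0.5968, -0.1146, 0.0573]
tcp_rot: [-0.0, 0.747, 0.665, 0.0]
contact_force: [0.8, 0.1, 0.3]
finger_gap: 0.0215
gripper_force: 0.0
```

```bash
python3 -m jog '[[[0,0,-0.5,0,-0.5],[0,0,-1,0,-0.5],[0,0,-1,0,-0.5],[0,0,-1,0,-0.5],[0,0,-1,0,0],[0,0,-0.5,-0.9,0],[0,0,0,-0.9,0],[0,0,0,-0.77,0],[0,0,0,0,0]]]'
python3 - <<'E'
from h import *
mv([.4747,.1708,.2],96.15)
E
```

```text
time: 56.35
tool_pos: [0.5969, -0.1148, 0.1832]
tcp_rot: [0.0, 0.668, 0.744, 0.0]
contact_force: [-0.3, -0.9, -0.9]
finger_gap: 0.0438
gripper_force: 0.0
pos [ 0.5969 -0.1148  0.2152] yaw 96.12 units xyz [11.88 -3.64  0.6 ] turn -0.01
```

```bash
python3 -m jog '[[[1,-0.3,0,0,0],[1,-0.3,0,0,0],[1,-0.3,0,0,0],[1,-0.3,0,0,0],[1,-0.3,0,0,0],[1,-0.3,0,0,0],[1,-0.3,0,0,0],[1,-0.3,0,0,0],[1,-0.3,0.1,0,0],[1,-0.3,0.2,0,0],[1,-0.3,0.3,0,0],[0.88,-0.34,0,0,0]]]'
python3 -m jog '[[[0,0,0.5,0,0],[0,0,0.8,0,0],[0,0,0.8,0,0],[0,0,0.8,0,0],[0,0,0.7,0,0],[0,0,0,0,0]]]'
python3 - <<'E'
from h import *
mv([.4747,.1708,.089],96.15)
E
```

```text
time: 57.85
tool_pos: [0.4738, 0.1716, 0.1672]
tcp_rot: [-0.0, 0.669, 0.744, -0.0]
contact_force: [-0.2, -0.3, 0.1]
finger_gap: 0.0439
gripper_force: 0.0
time: 58.6
tool_pos: [0.4738, 0.169, 0.076]
tcp_rot: [-0.0, 0.669, 0.743, -0.002]
contact_force: [-0.1, -0.3, -0.2]
finger_gap: 0.0437
gripper_force: 0.0
pos [0.4739 0.1691 0.108 ] yaw 96.04 units xyz [0.07 0.04 0.76] turn -0.02
```

```bash
python3 -m jog '[[[0.07,0.04,0.4,0,0],[0,0,0.36,0,0],[0,0,0,0,-1],[0,0,0,0,-1],[0,0,0,0,-1],[0,0,0,0,-1],[0,0,0,0,-1],[0,0,0,0,-1],[0,0,0,0,-1]]]'
python3 -m jog '[[[0,0,-0.5,0,-1],[0,0,-1,0,-1],[0,0,-1,0,-1],[0,0,-1,0,-1],[0,0,-1,0,-1],[0,0,-0.9,0,-1],[0,0,0,0.9,-1],[0,0,0,0.9,-1],[0,0,0,0.77,-1],[0,0,0,0,-1]]]'
python3 - <<'E'
from h import *
mv([*J2W(-.063,.0435),.224],83.3)
E
```

```text
time: 59.72
tool_pos: [0.4755, 0.1729, 0.0585]
tcp_rot: [0.0, 0.668, 0.744, 0.0]
contact_force: [0.4, 0.7, 4.5]
finger_gap: 0.0089
gripper_force: 30.0
time: 60.98
tool_pos: [0.4749, 0.1726, 0.1937]
tcp_rot: [-0.0, 0.747, 0.665, -0.0]
contact_force: [-0.4, -0.0, -1.4]
finger_gap: 0.0086
gripper_force: 30.0
pos [0.4749 0.1726 0.2257] yaw 83.36 units xyz [-10.85   1.11   0.07] turn 0.01
```

```bash
python3 -m jog '[[[-1,0.1,0,0,-1],[-1,0.1,0,0,-1],[-1,0.1,0,0,-1],[-1,0.1,0,0,-1],[-1,0.1,0,0,-1],[-1,0.1,0,0,-1],[-1,0.1,0,0,-1],[-1,0.1,0,0,-1],[-1,0.1,0,0,-1],[-1,0.1,0,0,-1],[-0.85,0.1,0,0,-1],[0,0,0,0,-1]]]'
python3 -m jog '[[[0,0,0,0,-1],[0,0,0,0,-1]]]'
python3 - <<'E'
from h import *
mv([*J2W(-.063,.0435),.0905],83.3)
E
```

```text
time: 62.48
tool_pos: [0.4706, -0.1013, 0.1935]
tcp_rot: [0.0, 0.748, 0.664, -0.0]
contact_force: [1.0, 0.6, -0.6]
finger_gap: 0.0088
gripper_force: 30.0
time: 62.72
tool_pos: [0.471, -0.0987, 0.1933]
tcp_rot: [-0.0, 0.746, 0.665, 0.0]
contact_force: [0.7, -0.4, -1.0]
finger_gap: 0.0086
gripper_force: 30.0
pos [ 0.471  -0.0987  0.2253] yaw 83.44 units xyz [-0.05  0.01  5.39] turn 0.03
```

```bash
python3 -m jog '[[[0,0,0.8,0,-1],[0,0,0.9,0,-1],[0,0,0.8,0,-1],[0,0,0.6,0,-1],[0,0,0.4,0,-1],[0,0,0.4,0,-1],[0,0,0.3,0,-1],[0,0,0,0,-1]]]'
python3 -m jog '[[[0,0,0.3,0,-1],[0,0,0.3,0,-1],[0,0,0.2,0,-1],[0,0,0.15,0,-1],[0,0,0.1,0,-1],[0,0,0.1,0,-1],[0,0,0,0,-1]]]'
```

```text
time: 63.72
tool_pos: [0.4707, -0.0999, 0.088]
tcp_rot: [-0.0, 0.747, 0.665, -0.0]
contact_force: [0.1, -0.3, -1.0]
finger_gap: 0.0089
gripper_force: 30.0
time: 64.6
tool_pos: [0.4709, -0.0998, 0.0594]
tcp_rot: [-0.0, 0.747, 0.665, -0.0]
contact_force: [-0.3, -0.2, -1.6]
finger_gap: 0.0087
gripper_force: 30.0
```

```bash
python3 -m jog '[[[0,0,0.03,0,-1],[0,0,0,0,-1],[0,0,0,0,-0.5],[0,0,0,0,-0.5],[0,0,0,0,-0.5],[0,0,0,0,-0.5],[0,0,0,0,-0.5]]]'
python3 -m jog '[[[0,0,-0.5,0,-0.5],[0,0,-1,0,-0.5],[0,0,-1,0,-0.5],[0,0,-1,0,-0.5],[0,0,-1,0,-1],[-1,0.8,-0.5,0,-1],[-1,0.8,0,0,-1],[-1,0.8,0,0,-1],[0,0,0,0,-1],[0,0,0,0,-1]]]'
python3 - <<'E'
from h import *
import rails
p,E=rails.rails()
for x in (-.063,.063):
  print('expected',J2W(x,.042),proj(p,E,[[*J2W(x,.042),.112]]))
print([(round(d['score'],2),np.round(d['centre'])) for d in bot.search_frame(p,'board0')])
cv2.imwrite('m5.png',p['frame'])
q=bot.read_camera('top');print([(round(d['score'],2),np.round(d['centre']),W2J(ray2z(q,ext(q),d['centre'][::-1],.105)).round(3)) for d in bot.search_frame(q,'board0')])
E
```

```text
time: 65.47
tool_pos: [0.471, -0.0999, 0.0588]
tcp_rot: [-0.0, 0.747, 0.665, 0.0]
contact_force: [-0.0, -0.2, -0.9]
finger_gap: 0.0224
gripper_force: 0.0
time: 66.72
tool_pos: [0.5213, -0.1809, 0.184]
tcp_rot: [-0.0, 0.747, 0.665, -0.0]
contact_force: [0.9, 1.2, -0.1]
finger_gap: 0.0003
gripper_force: 0.0
px [442. 134.] ctr [ 0.6826 -0.1549] LxS 0.1288 0.0258 th 7.4
px [186. 102.] ctr [ 0.4707 -0.1019] LxS 0.0766 0.0062 th -7.0
px [273. 153.] ctr [ 0.5365 -0.1578] LxS 0.1705 0.1329 th 1.3
px [344.  34.] ctr [ 0.6022 -0.0644] LxS 0.0335 0.0152 th 83.7
px [286.   6.] ctr [ 0.5593 -0.0392] LxS 0.0153 0.0084 th 83.4
expected [ 0.47103042 -0.10143658] [[186.42103956 103.21220375]]
expected [ 0.59616992 -0.11613709] [[339.44887836 103.27353002]]
[(0.96, array([103., 336.])), (0.6, array([104., 191.])), (0.43, array([123., 263.]))]
[(0.82, array([172., 294.]), array([[0.058, 0.048]])), (0.6, array([218., 287.]), array([[-0.068,  0.055]]))]
```

Both boards sit where expected, with their rails projecting at the height of seated boards. Now the switch.

```bash
python3 - <<'E'
from h import *
mv([*J2W(-.088,.146),.216],83.3)
q=bot.read_camera('side');E=ext(q);print([(round(d['score'],2),np.round(d['centre'],1)) for d in bot.search_frame(q,'switch_tip')])
for a in(0,.1,.5,1): print(a,proj(q,E,[[*J2W(.08*np.sin(a-.5),.146),.034+.08*np.cos(a-.5)]]))
E
```

```text
pos [ 0.5216 -0.1803  0.2159] yaw 83.39 units xyz [ 7.06 -3.37  0.  ] turn 0.02
[(0.73, array([149.3, 185. ])), (0.47, array([183.7, 236.8]))]
0 [[233.20503166 182.37345534]]
0.1 [[235.95067451 180.90734475]]
0.5 [[247.92670672 177.42868747]]
1 [[262.55638144 178.92377392]]
```

```bash
python3 -m jog '[[[1,-0.5,0,0,-1],[1,-0.5,0,0,-1],[1,-0.5,0,0,-1],[1,-0.5,0,0,-1],[1,-0.5,0,0,-1],[1,-0.5,0,0,-1],[1,-0.37,0,0,-1],[0.06,0,0,0,-1],[0,0,0,0,-1],[0,0,1,0,-1],[0,0,1,0,-1],[0,0,1,0,-1]]]'
python3 -m jog '[[[0,0,1,0,-1],[0,0,0.8,0,-1],[0,0,0,0,-1]]]'
python3 - <<'E'
from h import *
s,R,t=tool();print(W2J(t));mv([*J2W(.012,.146),.096],83.3)
E
```

```text
time: 68.53
tool_pos: [0.4591, 0.0024, 0.1082]
tcp_rot: [0.0, 0.748, 0.664, 0.0]
contact_force: [-0.2, 0.3, 0.0]
finger_gap: 0.0002
gripper_force: 0.0
time: 68.9
tool_pos: [0.4579, 0.0022, 0.0629]
tcp_rot: [-0.0, 0.748, 0.664, -0.001]
contact_force: [-0.3, -0.0, 0.7]
finger_gap: 0.0003
gripper_force: 0.0
[-0.08816271  0.14338818]
pos [0.4579 0.0022 0.0949] yaw 83.2 units xyz [ 0.11  4.   -0.05] turn -0.02
```

```bash
python3 -m jog '[[[0.11,0.4,0,0,-1],[0,0.4,0,0,-1],[0,0.4,0,0,-1],[0,0.4,0,0,-1],[0,0.4,0,0,-1],[0,0.4,0,0,-1],[0,0.4,0,0,-1],[0,0.4,0,0,-1],[0,0.4,0,0,-1],[0,0,0,0,-1]]]'
python3 -m jog '[[[0,0.2,0,0,-1],[0,0.2,0,0,-1],[0,0,0,0,-1]]]'
python3 - <<'E'
from h import *
s,R,t=tool();print(W2J(t),s['contact_force'])
E
```

```text
time: 70.15
tool_pos: [0.5494, -0.0042, 0.0638]
tcp_rot: [0.0, 0.747, 0.665, 0.0]
contact_force: [0.6, -0.6, 0.2]
finger_gap: 0.0003
gripper_force: 0.0
time: 70.53
tool_pos: [0.5588, -0.0051, 0.0639]
tcp_rot: [0.0, 0.747, 0.665, 0.0]
contact_force: [0.0, -0.5, -1.2]
finger_gap: 0.0004
gripper_force: 0.0
[0.01296885 0.14788437] [ 0.04537634 -0.52685168 -1.15679424]
```

```bash
python3 -m jog '[[[0,0.1,0,0,-1],[0,0.1,0,0,-1],[0,0,0,0,-1]]]'
python3 -m jog '[[[0,0.1,0,0,-1],[0,0.1,0,0,-1],[0,0,0,0,-1]]]'
python3 - <<'E'
from h import *
s,R,t=tool();print(W2J(t),s['contact_force'])
q=bot.read_camera('side');print([(round(d['score'],2),np.round(d['centre'],1)) for d in bot.search_frame(q,'switch_tip')])
q=bot.read_camera('top');print([(round(d['score'],2),W2J(ray2z(q,ext(q),d['centre'][::-1],.104)).round(3)) for d in bot.search_frame(q,'switch_tip')])
E
```

```text
time: 70.9
tool_pos: [0.5623, -0.0055, 0.0636]
tcp_rot: [-0.001, 0.747, 0.665, -0.001]
contact_force: [-4.3, 0.9, 2.3]
finger_gap: 0.0006
gripper_force: 2.3
time: 71.28
tool_pos: [0.5624, -0.0056, 0.0628]
tcp_rot: [-0.005, 0.747, 0.665, -0.003]
contact_force: [-16.2, 2.8, 11.1]
finger_gap: 0.0005
gripper_force: 8.5
[0.01655138 0.14783969] [-16.22646699   2.82588167  11.10001057]
[(0.47, array([181.2, 262.2]))]
[(0.38, array([[-0.24 ,  0.437]])), (0.35, array([[-0.008, -0.034]]))]
```

The lever is against its end stop, at side column 262, which matches "on". Backing off and verifying everything.

```bash
python3 -m jog '[[[0,-0.5,0,0,-1],[0,-0.6,0,0,-1],[0,0,-1,0,-1],[0,0,-1,0,-1],[0,0,-1,0,-1],[0,0,-1,0,-1],[-1,0.3,-0.6,0,-1],[-1,0.3,0,0,-1],[-1,0.3,0,0,-1],[-1,0.3,0,0,-1],[-1,0.2,0,0,-1],[-1,0.2,0,0,-1]]]'
python3 -m jog '[[[-1,0.4,0,0,-1],[-1,0.4,0,0,-1],[-1,0.4,0,0,-1],[-1,0.4,0,0,-1],[0,0,0,0,-1],[0,0,0,0,-1]]]'
python3 - <<'E'
from h import *
s,R,t=tool();p=bot.read_camera('wrist');E=ext(p,s);print(t,W2J(t))
for n in('switch_tip','board0','stop_face','mark'):print(n,[(round(d['score'],2),np.round(d['centre'],1)) for d in bot.search_frame(p,n)])
print('exp on/off',proj(p,E,[[*J2W(.0384,.146),.1042],[*J2W(-.0384,.146),.1042]]).round(1).tolist())
print('boards',proj(p,E,[[*J2W(x,.042),.112] for x in(-.063,.063)]).round(1).tolist())
q=bot.read_camera('top')
for n,z in(('block',.03),('board0',.105)):print(n,[(round(d['score'],2),ray2z(q,ext(q),d['centre'][::-1],z).round(3)) for d in bot.search_frame(q,n)])
q=bot.read_camera('side');print([(round(d['score'],2),np.round(d['centre'],1)) for d in bot.search_frame(q,'switch_tip')])
f=p['frame'].astype(np.float32);cv2.imwrite('m6.png',p['frame'])
Y=np.arange(-.02,.012,.0008)
for nm,xs,z,ch in(('stop',np.linspace(.0745,.078,5),.043,f.mean(2)),('foot',np.linspace(.094,.104,6),.02,f[...,0]-f[...,2])):
    r=0
    for x in xs:
        P=proj(p,E,[[*J2W(x,y),z] for y in Y]).astype(np.float32);r=r+cv2.remap(ch,P[:,:1],P[:,1:],cv2.INTER_LINEAR).ravel()
    print(nm,[(round(float(a)*1e3,1),int(b)) for a,b in zip(Y,r/len(xs))])
E
```

```text
time: 72.97
tool_pos: [0.5634, -0.1576, 0.179]
tcp_rot: [0.001, 0.747, 0.665, 0.0]
contact_force: [-1.1, 0.6, -0.9]
finger_gap: 0.0006
gripper_force: 0.0
time: 73.72
tool_pos: [0.5913, -0.2597, 0.1787]
tcp_rot: [-0.0, 0.747, 0.665, 0.0]
contact_force: [-0.2, 1.0, 0.4]
finger_gap: 0.0005
gripper_force: 0.0
[ 0.59130752 -0.25965944  0.17868433] [ 0.07491566 -0.10110948]
switch_tip []
board0 [(0.81, array([39.9, 99.3])), (0.7, array([ 35.3, 245.9]))]
stop_face [(0.63, array([123.9, 189.5]))]
mark [(0.6, array([ 82.6, 282.2]))]
exp on/off [[206.8, -150.5], [99.0, -148.3]]
boards [[76.7, 8.4], [242.6, 6.8]]
block [(0.32, array([[0.53 , 0.172, 0.03 ]]))]
board0 [(0.65, array([[ 0.59 , -0.116,  0.105]]))]
[(0.43, array([184.7, 260.3])), (0.43, array([260.3, 259.5]))]
stop [(-20.0, 162), (-19.2, 162), (-18.4, 164), (-17.6, 167), (-16.8, 168), (-16.0, 166), (-15.2, 167), (-14.4, 168), (-13.6, 169), (-12.8, 171), (-12.0, 170), (-11.2, 169), (-10.4, 170), (-9.6, 170), (-8.8, 169), (-8.0, 168), (-7.2, 155), (-6.4, 128), (-5.6, 99), (-4.8, 83), (-4.0, 79), (-3.2, 80), (-2.4, 79), (-1.6, 79), (-0.8, 79), (-0.0, 79), (0.8, 79), (1.6, 79), (2.4, 79), (3.2, 79), (4.0, 79), (4.8, 79), (5.6, 79), (6.4, 79), (7.2, 80), (8.0, 78), (8.8, 79), (9.6, 78), (10.4, 79), (11.2, 79)]
foot [(-20.0, 10), (-19.2, 8), (-18.4, 4), (-17.6, 0), (-16.8, -3), (-16.0, -3), (-15.2, -2), (-14.4, -2), (-13.6, -3), (-12.8, -3), (-12.0, 3), (-11.2, 36), (-10.4, 79), (-9.6, 100), (-8.8, 101), (-8.0, 97), (-7.2, 84), (-6.4, 66), (-5.6, 71), (-4.8, 85), (-4.0, 95), (-3.2, 99), (-2.4, 100), (-1.6, 102), (-0.8, 56), (-0.0, 20), (0.8, 8), (1.6, 0), (2.4, -2), (3.2, -3), (4.0, -3), (4.8, -3), (5.6, -3), (6.4, -3), (7.2, -3), (8.0, -3), (8.8, -1), (9.6, 13), (10.4, 6), (11.2, 0)]
```

```bash
python3 - <<'E'
from h import *
q=bot.read_camera('side');print([(round(d['score'],2),np.round(d['centre'],1)) for d in bot.search_frame(q,'block')],proj(q,ext(q),[[.467,.36,.02]]))
u,v=proj(q,ext(q),[[.467,.36,.03]])[0].astype(int);print(q['frame'][v-8:v+9:2,u-16:u+17:2].mean(2).astype(int))
q=bot.read_camera('top');u,v=proj(q,ext(q),[[.467,.36,.036]])[0].astype(int);print(u,v);print(q['frame'][v-18:v+19:3,u-18:u+19:3].mean(2).astype(int))
mv([.48,.26,.22])
E
```

```text
[(0.65, array([149.2, 183.5]))] [[193.71511134 149.6719874 ]]
[[172 174 165 141  89  98  99  99 102  99 101 101  86  86  77 212 159]
 [ 83  96  95 101 100  98  98 101  98  97  94  96 122  84  88  77 138]
 [ 95  94  80 148 212 235  98  92 118 144 162 199 198 169  77  86  81]
 [247 253 255 201 251 254 245 192 195 192 195 195 191 196 185  92  85]
 [255 254 239 237 255 254 253 197 193 195 190 193 191 194 194 198  94]
 [196 254 254 206 167 177 159 191 191 193 192 197 194 192 194 201 179]
 [103 187 178 183 181 180 177 174 194 191 195 190 205 165 143  81  97]
 [ 85 122 186 179 177 177 177 143 200 180 185 111  89  91  99  97  99]
 [ 84  83 127 180 180 196 160 176  81  99 101 103 101 102 102  99 100]]
126 222
[[121 107  95  96 119 133 140 142 143 143 143 142  73]
 [110 130 139 141 141 141 142 143 143 144 143 137  85]
 [139 140 141 141 141 141 141 142 143 143 144 142 111]
 [140 141 141 142 141 141 141 143 143 143 143 143 121]
 [140 141 141 141 141 141 142 142 143 143 144 143 139]
 [140 140 141 141 141 141 141 142 143 144 143 143 137]
 [136 140 142 141 141 141 142 142 143 143 143 143 144]
 [127 141 141 141 144 146 146 144 138 143 143 143 143]
 [118 141 141 161 217 224 227 190 111 142 143 143 143]
 [ 95 141 141 169 227 200 220 208 110 141 143 143 144]
 [ 78 138 141 165 213 103 157 216 110 140 143 143 144]
 [ 67 135 141 156 222 186 221 218 107 139 142 141 141]
 [ 64 125 141 149 225 227 229 219 112 123 122 112 107]]
pos [ 0.5913 -0.2607  0.2108] yaw 83.32 units xyz [20.17 -6.84 -0.37] turn None
```

The block appears shifted inside the tray, so I'll check that it is still fully within.

```bash
python3 - <<'E'
from h import *
q=bot.read_camera('top');E=ext(q)
f=q['frame'].mean(2)[205:260,100:155]
m=(f>180).astype(np.uint8);n,l,st,c=cv2.connectedComponentsWithStats(m)
for a,b in zip(st[1:],c[1:]):
    if a[4]>20:
        print(a,b);i=np.argwhere(l==list(c[:,0]).index(b[0]));
        bx=cv2.boxPoints(cv2.minAreaRect((i[:,::-1]+[100,205]).astype(np.float32)));print(ray2z(q,E,bx,.036).round(3).tolist())
print(f[::3,::3].astype(int))
print('block centre if z=.036', ray2z(q,E,np.array([[126-2,222+12]]),.036))
E
```

```text
[ 18  22  13  16 157] [23.65605096 29.29936306]
[[0.454, 0.383, 0.036], [0.454, 0.349, 0.036], [0.412, 0.348, 0.036], [0.412, 0.381, 0.036]]
[21 51 18  4 38] [30.26315789 52.76315789]
[[0.365, 0.371, 0.036], [0.374, 0.372, 0.036], [0.373, 0.324, 0.036], [0.365, 0.324, 0.036]]
[[121 121 119  97  92 108 128 138 141 141 141 143 143 143 127  76 120 123
  123]
 [ 93  79 125 135 140 141 141 141 142 141 142 143 143 143 136  73 121 128
  127]
 [100  76 137 141 141 141 141 141 141 141 142 143 143 143 140  85 102 118
  115]
 [120  67 134 140 141 141 141 141 141 142 142 143 143 143 141 107  88 114
  114]
 [123  65 124 141 141 141 142 142 141 142 143 143 143 143 143 125  77 114
  117]
 [121  71 107 140 141 141 141 141 141 142 142 143 143 144 143 134  70 116
  123]
 [124  91  87 139 141 141 142 141 141 142 143 143 143 143 144 142  84 112
  128]
 [129 103  73 137 141 141 146 166 171 178 131 135 143 143 143 142  95  99
  126]
 [130 127  64 131 141 141 203 227 226 227 152 123 143 143 144 143 120  87
  129]
 [129 126  66 120 140 141 206 212 149 218 170 119 143 143 143 143 132  74
  123]
 [125 130  75 101 140 141 194 177 107 208 177 117 142 143 144 144 140  73
  114]
 [121 123  99  82 139 141 181 227 218 230 180 113 141 135 133 132 117  94
  117]
 [123 124 110  68 136 141 168 223 214 212 172 120 113 108 111 114 118 120
  120]
 [123 123 126  64 125 139 135 129 126 108 108 116 119 121 121 119 121 121
  121]
 [118 119 127  96 114 109 104 111 118 120 120 120 121 119 120 120 118 119
  120]
 [114 113 114 110 112 114 116 116 117 118 119 121 121 122 122 123 122 121
  122]
 [118 117 118 117 116 115 115 114 113 111 103  89 102 103 108 109 108 108
  108]
 [119 117 116 114 114 113 113 117 144 172 191 172 122 105 107 110 116 116
  116]
 [113 113 114 114 115 116 127 198 163 132 179 240 237 163 111 111 114 123
  119]]
block centre if z=.036 [[0.43434309 0.36514517 0.036     ]]
```

The block was nudged, but it lies flat inside the tray at x 0.412–0.454, y 0.348–0.382. Everything is in place, so I'm handing in.

```bash
python3 - <<'E'
from cell import bot
print(bot.job_done())
E
```

```text
the job is handed in; nothing more can be done
None
```

The job is handed in at about 75 s: block in the tray, stop about 0.5 mm or less short of the mark by the images, both boards (the only two present) in bays 0 and 3, and the switch lever pushed to its end stop.

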